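# Close up the drying pot in the seed laboratory

## Task

Put away the weighing tins for drying: stand every open tin that is out on the bench upright in the big drying pot, with one of the small knobbed lids seated level on each tin. When all the tins are in and lidded, set the big cover on the pot so that it sits seated and level on the rim, and last of all turn the vent valve beside the pot clockwise until it stops tight. A spare lid may stay on the bench; do not disturb the beaker or the bottle.

Things in the scene. Friction and masses are not known exactly. Their poses are not given: they have to be found in the camera images.
- pot: Fixed round drying pot of bare aluminium, open at the top: outer radius 95 mm, wall 6 mm (inner radius 89), inner floor 8 mm and rim 74 mm above the bench. Origin: centre of its underside, on the bench. Its valve block (62 mm square, 30 high) stands 150 mm from the origin along the pot's own -x axis, towards the robot.
- pot_rim (a point): centre of the pot's mouth, at rim height
- valve (a joint): turn of the vent valve in rad: 0 fully open, grows as it is turned clockwise seen from above, stops hard (tight) at 3.0; it stays where it is left and takes about 0.12 N m to turn. It starts partly open, anywhere between 0 and 0.8.
- valve_grip (a point): centre of the valve's black T-bar: a bar 62 mm long (along this frame's x axis, which turns with the valve), 14 mm wide (y), 26 mm high, its top 13 mm above this point, its underside 13 mm below; this point is 65 mm above the bench
- cover: Loose steel cover of the big pot: disc of radius 98 mm, 6 mm thick, with a step of radius 83 mm and 6 mm depth under it that drops into the pot's mouth, and a black knob of 34 mm diameter on top. Origin: centre of the step's underside; disc from 6 to 12, knob from 18 to 44 mm above it; z up. Seated, its origin is 68 mm above the pot's. About 0.45 kg.
- tin0: Small open aluminium weighing tin, like the others: outer diameter 50 mm, height 34 mm, wall 2.8 mm. Origin: centre of its underside; z up to the mouth. About 60 g. May be absent (two or three of the three tins are out).
- tin1: Small open aluminium weighing tin, like the others: outer diameter 50 mm, height 34 mm, wall 2.8 mm. Origin: centre of its underside; z up to the mouth. About 60 g. May be absent (two or three of the three tins are out).
- tin2: Small open aluminium weighing tin, like the others: outer diameter 50 mm, height 34 mm, wall 2.8 mm. Origin: centre of its underside; z up to the mouth. About 60 g. May be absent (two or three of the three tins are out).
- lid0: Loose aluminium lid, fits any tin: disc of 52 mm diameter, 5 mm thick, with a step of 39 mm diameter and 4 mm depth under it that drops into the tin's mouth (44.4 mm), and a black knob of 18 mm diameter, 16 mm high on top. Origin: centre of the step's underside; disc from 4 to 9, knob from 9 to 25 mm above it. Seated, its origin is 30 mm above the tin's. 50 g.
- lid1: Loose aluminium lid, fits any tin: disc of 52 mm diameter, 5 mm thick, with a step of 39 mm diameter and 4 mm depth under it that drops into the tin's mouth (44.4 mm), and a black knob of 18 mm diameter, 16 mm high on top. Origin: centre of the step's underside; disc from 4 to 9, knob from 9 to 25 mm above it. Seated, its origin is 30 mm above the tin's. 50 g.
- lid2: Loose aluminium lid, fits any tin: disc of 52 mm diameter, 5 mm thick, with a step of 39 mm diameter and 4 mm depth under it that drops into the tin's mouth (44.4 mm), and a black knob of 18 mm diameter, 16 mm high on top. Origin: centre of the step's underside; disc from 4 to 9, knob from 9 to 25 mm above it. Seated, its origin is 30 mm above the tin's. 50 g.
- beaker: glass beaker, bystander: radius 35 mm, height 90 mm; origin at the centre of its underside
- flask: brown glass bottle, bystander: radius 30 mm, height 150 mm; origin at the centre of its underside
Things that resemble listed ones, but are neither listed nor needed, are in the scene too. What is shaped like the tin2 but blue or brown is not meant.

How it is judged:
On the way, in this order (a step that is already met when the one before it is completed fails the run):
1. every tin stands in the pot with a lid seated on it (horizontal distance between each of tin0, tin1, tin2 and pot below 0.068 m and z of tin0 in the frame of pot between 0.004 and 0.012 m and angle between each of tin0, tin1, tin2's own z axis and vertical below 0.08 rad and ((horizontal distance between lid0 and tin0 below 0.006 m and z of lid0 in the frame of tin0 between 0.027 and 0.033 m and angle between the z axis of lid0 and the z axis of tin0, either way round below 0.07 rad and angle between lid0's own z axis and vertical below 0.12 rad) or (horizontal distance between lid1 and tin0 below 0.006 m and z of lid1 in the frame of tin0 between 0.027 and 0.033 m and angle between the z axis of lid1 and the z axis of tin0, either way round below 0.07 rad and angle between lid1's own z axis and vertical below 0.12 rad) or (horizontal distance between lid2 and tin0 below 0.006 m and z of lid2 in the frame of tin0 between 0.027 and 0.033 m and angle between the z axis of lid2 and the z axis of tin0, either way round below 0.07 rad and angle between lid2's own z axis and vertical below 0.12 rad)) and z of tin1 in the frame of pot between 0.004 and 0.012 m and ((horizontal distance between lid0 and tin1 below 0.006 m and z of lid0 in the frame of tin1 between 0.027 and 0.033 m and angle between the z axis of lid0 and the z axis of tin1, either way round below 0.07 rad and angle between lid0's own z axis and vertical below 0.12 rad) or (horizontal distance between lid1 and tin1 below 0.006 m and z of lid1 in the frame of tin1 between 0.027 and 0.033 m and angle between the z axis of lid1 and the z axis of tin1, either way round below 0.07 rad and angle between lid1's own z axis and vertical below 0.12 rad) or (horizontal distance between lid2 and tin1 below 0.006 m and z of lid2 in the frame of tin1 between 0.027 and 0.033 m and angle between the z axis of lid2 and the z axis of tin1, either way round below 0.07 rad and angle between lid2's own z axis and vertical below 0.12 rad)) and z of tin2 in the frame of pot between 0.004 and 0.012 m and ((horizontal distance between lid0 and tin2 below 0.006 m and z of lid0 in the frame of tin2 between 0.027 and 0.033 m and angle between the z axis of lid0 and the z axis of tin2, either way round below 0.07 rad and angle between lid0's own z axis and vertical below 0.12 rad) or (horizontal distance between lid1 and tin2 below 0.006 m and z of lid1 in the frame of tin2 between 0.027 and 0.033 m and angle between the z axis of lid1 and the z axis of tin2, either way round below 0.07 rad and angle between lid1's own z axis and vertical below 0.12 rad) or (horizontal distance between lid2 and tin2 below 0.006 m and z of lid2 in the frame of tin2 between 0.027 and 0.033 m and angle between the z axis of lid2 and the z axis of tin2, either way round below 0.07 rad and angle between lid2's own z axis and vertical below 0.12 rad))), for 0.2 s.
2. the big cover sits seated and level on the pot (horizontal distance between cover and pot below 0.01 m and z of cover in the frame of pot between 0.0655 and 0.0705 m and angle between cover's own z axis and vertical below 0.03 rad), for 0.3 s.
3. the vent valve is turned tight (value of joint valve above 2.9 rad), for 0.1 s.
At the end, for the whole second after the job is handed in: Tins upright on the pot's floor (5 deg), each with a seated lid (6 mm off centre, 3 mm in height, 4 deg); big cover on the rim (10 mm off centre, 2.5 mm in height, level to 0.03 rad); valve at 2.90 rad or more; at rest; bystanders not tipped or moved over 4 cm (all of step 1 and all of step 2 and value of joint valve above 2.9 rad and linear speed of cover below 0.02 m/s); the robot touches nothing.
It fails at once if the beaker is knocked over or pushed more than 4 cm (distance of beaker from where it was at the start of the episode above 0.04 m or angle between beaker's own z axis and vertical above 0.5 rad).
It fails at once if the bottle is knocked over or pushed more than 4 cm (distance of flask from where it was at the start of the episode above 0.04 m or angle between flask's own z axis and vertical above 0.5 rad).
Of tin0, tin1, tin2 only 2 to 3 are there at a start; the rules pass over those that are not, and their reading is None.
At some moment in a run one of cover, tin0, tin1, tin2 may be knocked a few centimetres aside while the robot is not near it.
It also fails if it takes over 210 s, if anything falls off the work surface, if the arm or the gripper's body presses on something with over 40 N, if the wrist force passes 120 N, or if a joint passes its speed limit or range.

## Robot

A 6-joint arm with a two-finger parallel gripper is mounted at the origin on the work surface. World frame = base frame: x ahead of the robot, y to its left, z up, the work surface at z = 0. Lengths are in m, angles in rad, forces in N, time in s.
With the tool pointing down it reaches from about 0.225 to 0.875 m from the base axis. Payload 3.4 kg.
Tool frame: the origin (TCP) lies between the finger pads; the fingertips stand 14 mm ahead of it and the grasp point (between the pads) lies 5 mm behind it; z points along the fingers, y is the direction in which the jaws open and shut (so a half turn about z gives the same grasp; the last joint's range is limited). The gripper opens to 85 mm and grips with 20 to 120 N. Pads are 22 mm wide; open, the fingers measure 114 mm over their backs; the gripper's body (76 mm by 85 mm) begins 54 mm behind the grasp point. The pads swing forward as they close: fully open they stand 13 mm farther back than shut.
Start: joints at [-1.314, 0.276, 1.505, -0, 1.361, -0.121], TCP at [0.212, -0.534, 0.245] pointing down, gripper open.
Joint ranges: [-2.89, 2.89], [-0.75, 2.08], [0.22, 2.7], [-1.18, 4.32], [0.11, 2.71], [-2.7, 2.7]. Speed limits (rad/s): [2.57, 2.57, 3.14, 3.14, 3.14, 3.14].

## Interface

Orientations are given as a unit quaternion [w, x, y, z].
In Python, from rig import manip, get_image, job gives the robot as it stands. The module is installed in compiled form; this text tells all that it offers.
- The arm moves only by the tool step_arm, never from a script. Its argument "moves" is one flat list of numbers, 5 for each row, row after row: the shift along the tool's x, y, z as a fraction of full scale, then the turn about the tool's z as a fraction of full scale, then the gripper's target within -1 to 1 (shut at 1, half-way at 0, fully open at -1). In form: [dx, dy, dz, twist, hand, dx, dy, dz, twist, hand, ...]. A call has 1 to 5 rows; each row is the pose to reach, as a shift and turn from the pose commanded when the call began, along the tool's axes at that moment, turning the shorter way round; what a row does not reach only later rows make up. Full scale, the value 1, is 500 mm for a shift and pi rad for a turn. A row lasts 1/10 s, in which the tool goes at most 50 mm and 8.59 degrees, less where a joint would pass 70% of its speed; a pose out of reach is approached as far as the arm can. A call with a number of a shift or a turn outside -1 to 1 is refused whole. A call with a gripper value outside its range is refused whole. The fingers move at their own pace and stop on an object; "force" is the grip in N (left out, the last holds). Time passes only in rows, so rows that repeat a pose let the fingers close. It gives the time, the measured TCP pose, the force and the opening at its end, in the units of the state.
- manip.get_state(): the state, without advancing time (a new reading comes with each control period).
- get_image(name): name is "scene" or "top" or "wrist"; returns a dict with "frame" (420x560x3 uint8, blue, green, red), "fx", "fy", "cx", "cy" (pixels), "rvec" (rotation vector, rad) and "tvec" (3), from world to camera coordinates, as OpenCV has them; the wrist camera has in their place "T_tool_cam" (4x4, takes a point from camera to tool coordinates, whose origin is the TCP and whose axes are the flange's). Camera axes: x right, y down, z forward; pixel columns grow to the right and rows downward; lengths in m; the calibration is good to about 2 mm. A picture is of the moment at which its call begins: read the wrist's pose just before it. There is no depth.
- job.sign_off(): hands the job in, once; it reports no verdict.
The state is a dict: "clock": time; "qpos": joint angles; "qd": joint speeds; "effort": joint torques, N m; "position": TCP position; "ee_rot": TCP orientation; "contact_force": force on the tool from outside, world axes, zero at the start; "moment": the same for the moment, N m; "width": finger opening in m.
Only numpy, scipy, OpenCV 4.12 (cv2) and the standard library are available. Lean on these libraries where they do the work, as an engineer would, in place of code of your own. Each camera call takes 0.05 s, during which the arm holds its last target. There are 200 camera calls.

## Working session

There is one attempt and no reset: what is moved stays moved. The work goes in short steps, Python scripts to look and compute and a tool call to move; the robot and the scene stay as the last step left them, time stands still between calls to the robot, and variables do not carry over. Pictures are saved under pics/ and viewed, about 12 in all and at most 16, crops included, and the job is handed in when it is done.

Besides the shell and the picture viewer there is one more tool, called after "Request:" by a JSON object that holds its "method" and its "body", one argument or row to a line. step_arm: Moves the arm, as the interface text tells. Its arguments: {"type":"object","properties":{"moves":{"type":"array","items":{"type":"number","minimum":-1,"maximum":1}},"force":{"type":"number"}},"required":["moves"]}

```bash
mkdir -p pics
cat > h.py <<'E'
import numpy as np, cv2
from rig import manip, get_image, job
from scipy.spatial.transform import Rotation as R
def rot(s): 
    q=s["ee_rot"]; return R.from_quat([q[1],q[2],q[3],q[0]]).as_matrix()
def cam(name):
    """frame, K, camera->world rotation, camera centre"""
    s=manip.get_state(); d=get_image(name)
    K=np.array([[d["fx"],0,d["cx"]],[0,d["fy"],d["cy"]],[0,0,1]])
    if name=="wrist":
        T=np.array(d["T_tool_cam"]); Rt=rot(s)
        return d["frame"],K,Rt@T[:3,:3],Rt@T[:3,3]+np.array(s["position"])
    Rc=cv2.Rodrigues(np.array(d["rvec"],float))[0]
    return d["frame"],K,Rc.T,-Rc.T@np.array(d["tvec"],float).ravel()
def ray(c,u,v,z):
    _,K,Rw,C=c; d=Rw@np.linalg.solve(K,[u,v,1.]); return C+d*(z-C[2])/d[2]
def proj(c,P):
    _,K,Rw,C=c; p=K@(Rw.T@(np.array(P)-C)); return p[:2]/p[2]
def info():
    s=manip.get_state(); M=rot(s)
    print("t",round(s["clock"],2),"p",np.round(s["position"],4),"yawx",np.round(np.degrees(np.arctan2(M[1,0],M[0,0])),1),"z",np.round(M[:,2],3),"F",np.round(s["contact_force"],1),"w",round(s["width"],4))
def togo(P,yaw=None):
    """shift in tool axes as fractions; yaw of tool x in deg -> twist"""
    s=manip.get_state(); M=rot(s); d=M.T@(np.array(P)-s["position"])/0.5
    print("shift",np.round(d,4), end=" ")
    if yaw is not None:
        y0=np.degrees(np.arctan2(M[1,0],M[0,0])); e=(y0-yaw+180)%360-180
        print("twist",round(e/180,4))
    else: print()
E
python3 - <<'E'
from h import *
info(); s=manip.get_state(); print(rot(s).round(2).tolist())
for n in ("top","scene"):
    c=cam(n); cv2.imwrite(f"pics/{n}0.png",cv2.resize(c[0],(800,600))); print(n,c[1].tolist(),c[3])
    np.savez(n+"0.npz",f=c[0],K=c[1],R=c[2],C=c[3])
E
```

```text
t 0.0 p [ 0.212  -0.534   0.2444] yawx 21.6 z [-0.     0.002 -1.   ] F [ 1.7  0.5 -0.1] w 0.0855
[[0.93, 0.37, -0.0], [0.37, -0.93, 0.0], [0.0, -0.0, -1.0]]
top [[395.4371981193397, 0.0, 277.7923804743249], [0.0, 395.4371981193397, 204.42241421516192], [0.0, 0.0, 1.0]] [0.44416549 0.01933745 0.99049596]
scene [[432.0924893338877, 0.0, 278.71168976390686], [0.0, 432.0924893338877, 213.066445464425], [0.0, 0.0, 1.0]] [1.30369512 0.63646181 0.78550133]
```

View pics/top0.png

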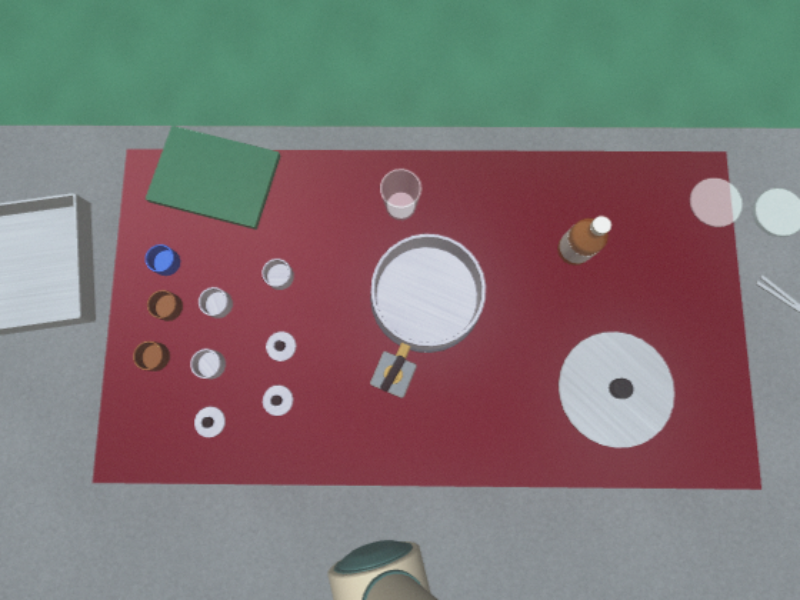

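View pics/scene0.png

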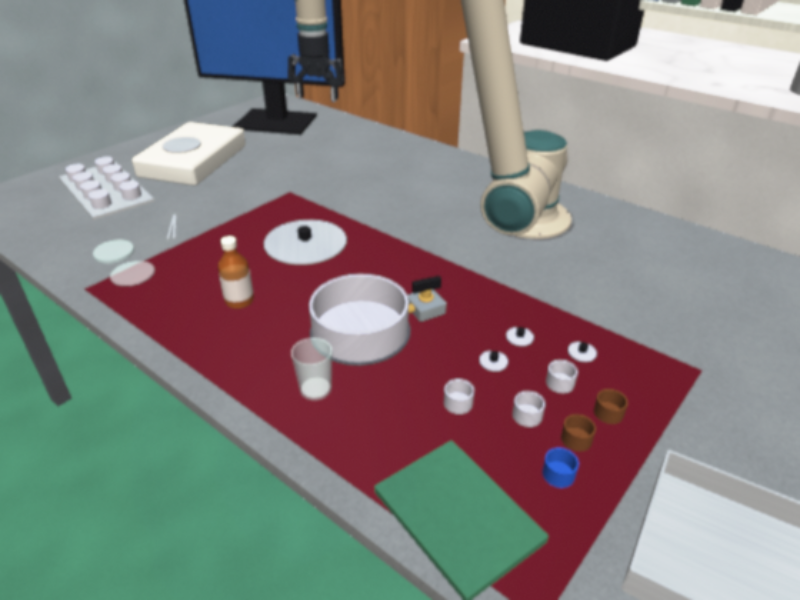

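Top view (800×600 px): three white tins at (277,273), (214,302), (207,363). Three lids are at (281,346), (278,400), (210,422). The pot is at (428,292), the valve at (393,373) and the cover at (617,390). Blue and brown decoys are at the left. The scene view confirms all three tins are out. Next I measure them.

```bash
cat >> h.py <<'E'
def blobs(c,amin=150):
    """non-red blobs with bright low-saturation pixels: contour list"""
    f=cv2.GaussianBlur(c[0],(3,3),0); hsv=cv2.cvtColor(f,cv2.COLOR_BGR2HSV)
    m=((hsv[...,1]<110)&(hsv[...,2]>90)).astype(np.uint8)
    cs,_=cv2.findContours(m,cv2.RETR_EXTERNAL,cv2.CHAIN_APPROX_NONE)
    return [k for k in cs if cv2.contourArea(k)>amin]
def circ(c,k,z):
    """back-project a contour to plane z, circle about hull points"""
    P=np.array([ray(c,u+0.0,v,z)[:2] for u,v in k[:,0,:]],np.float32)
    (x,y),r=cv2.minEnclosingCircle(P); return np.array([x,y]),r
def dark(c,amin=20):
    g=c[0].max(2); m=(g<75).astype(np.uint8)
    cs,_=cv2.findContours(m,cv2.RETR_EXTERNAL,cv2.CHAIN_APPROX_NONE)
    return [k for k in cs if cv2.contourArea(k)>amin]
E
python3 - <<'E'
from h import *
d=np.load("top0.npz"); c=(d["f"],d["K"],d["R"],d["C"])
for k in blobs(c):
    x,y,w,h=cv2.boundingRect(k); u,v=x+w/2,y+h/2
    if w>200 or not(60<u<520 and 100<v<340): continue
    print("px",(u,v),(w,h),"A",cv2.contourArea(k),*[(z,np.round(np.r_[circ(c,k,z)],4) if 0 else (np.round(circ(c,k,z)[0],4),round(circ(c,k,z)[1],4))) for z in (0.,.009,.034,.074)])
for k in dark(c):
    (u,v),wh,a=cv2.minAreaRect(k)
    if 60<u<520 and 100<v<340: print("dark",(u,v),wh,a,[np.round(ray(c,u,v,z)[:2],4) for z in (.025,.044,.078)], [np.round(ray(c,*p,.078)[:2],4) for p in cv2.boxPoints(cv2.minAreaRect(k))] if 250<u<300 else "")
E
```

```text
dark (145.0, 295.0) (6.0, 6.0) 90.0 [array([0.4003, 0.3442]), array([0.4011, 0.3379]), array([0.4027, 0.3264])] 
dark (193.0, 279.5) (5.0, 6.0) 90.0 [array([0.4377, 0.2311]), array([0.4378, 0.227 ]), array([0.438 , 0.2195])] 
dark (434.5, 271.0) (12.0, 15.0) 90.0 [array([ 0.4632, -0.3486]), array([ 0.4628, -0.3413]), array([ 0.4621, -0.3284])] 
dark (274.79412841796875, 261.1764831542969) (5.3164567947387695, 26.23928451538086) 30.963756561279297 [array([0.4831, 0.035 ]), array([0.4823, 0.0347]), array([0.4809, 0.0342])] [array([0.4585, 0.0545]), array([0.5098, 0.0242]), array([0.5036, 0.0137]), array([0.4524, 0.044 ])]
dark (115.32353210449219, 246.29412841796875) (11.884244918823242, 3.8805696964263916) 75.96376037597656 [array([0.5156, 0.4252]), array([0.5142, 0.4172]), array([0.5117, 0.4029])] 
dark (97.67920684814453, 248.6880645751953) (15.033293724060059, 5.654115676879883) 86.18592071533203 [array([0.5094, 0.4679]), array([0.5081, 0.4591]), array([0.5058, 0.4433])] 
dark (107.0, 214.5) (4.0, 11.0) 0.0 [array([0.594 , 0.4525]), array([0.5911, 0.444 ]), array([0.5858, 0.4287])]
```

```bash
sed -i 's/m,cv2.RETR_EXTERNAL,cv2.CHAIN_APPROX_NONE)\n    return \[k for k in cs if cv2.contourArea(k)>amin\]/X/; s/RETR_EXTERNAL/RETR_LIST/' h.py
python3 - <<'E'
from h import *
d=np.load("top0.npz"); c=(d["f"],d["K"],d["R"],d["C"])
for k in blobs(c):
    x,y,w,h=cv2.boundingRect(k); u,v=x+w/2,y+h/2
    if w>200 or not(60<u<520 and 100<v<340): continue
    print("px",(u,v),(w,h),"A",cv2.contourArea(k),*[(z,np.round(circ(c,k,z)[0],4).tolist(),round(circ(c,k,z)[1],4)) for z in (0.,.009,.034,.074)])
E
```

```text
px (146.5, 295.5) (23, 23) A 390.0 (0.0, [0.3996, 0.3494], 0.0282) (0.009, [0.4, 0.3464], 0.0279) (0.034, [0.4011, 0.3381], 0.0272) (0.074, [0.4029, 0.3248], 0.0261)
px (194.5, 280.5) (23, 23) A 389.5 (0.0, [0.4368, 0.2342], 0.0286) (0.009, [0.4369, 0.2322], 0.0284) (0.034, [0.4371, 0.2268], 0.0277) (0.074, [0.4374, 0.2181], 0.0265)
px (435.0, 272.0) (18, 14) A 177.0 (0.0, [0.4611, -0.3578], 0.0211) (0.009, [0.4609, -0.3544], 0.0209) (0.034, [0.4605, -0.3448], 0.0204) (0.074, [0.4598, -0.3296], 0.0195)
px (275.5, 262.0) (33, 34) A 544.5 (0.0, [0.4836, 0.0351], 0.0442) (0.009, [0.4832, 0.0349], 0.0438) (0.034, [0.4822, 0.0345], 0.0427) (0.074, [0.4807, 0.0339], 0.0409)
px (146.0, 254.5) (26, 23) A 436.5 (0.0, [0.4983, 0.3595], 0.0328) (0.009, [0.4978, 0.3564], 0.0325) (0.034, [0.4965, 0.3478], 0.0317) (0.074, [0.4943, 0.3341], 0.0304)
px (431.5, 273.0) (83, 84) A 5313.0 (0.0, [0.4623, -0.3499], 0.102) (0.009, [0.4622, -0.3466], 0.1011) (0.034, [0.4617, -0.3373], 0.0985) (0.074, [0.461, -0.3224], 0.0944)
px (196.5, 242.5) (23, 23) A 371.5 (0.0, [0.5304, 0.2331], 0.0286) (0.009, [0.5296
[... 398 characters left out ...]
0.644, 0.2279], 0.0295)
px (299.5, 205.0) (83, 86) A 5427.5 (0.0, [0.6284, -0.0231], 0.1116) (0.009, [0.6267, -0.0227], 0.1106) (0.034, [0.622, -0.0217], 0.1078) (0.074, [0.6146, -0.02], 0.1033)
px (404.5, 172.5) (27, 25) A 243.0 (0.0, [0.7153, -0.296], 0.035) (0.009, [0.7128, -0.2931], 0.0346) (0.034, [0.706, -0.2851], 0.0338) (0.074, [0.695, -0.2724], 0.0324)
px (420.5, 158.0) (17, 16) A 173.0 (0.0, [0.7528, -0.3387], 0.0222) (0.009, [0.75, -0.3354], 0.022) (0.034, [0.7423, -0.3264], 0.0215) (0.074, [0.7298, -0.312], 0.0206)
px (280.5, 136.0) (31, 38) A 825.5 (0.0, [0.8124, 0.0253], 0.0516) (0.009, [0.809, 0.0253], 0.0511) (0.034, [0.7997, 0.0251], 0.0498) (0.074, [0.7849, 0.0249], 0.0477)
```

Request:
{"method": "step_arm", "body": {
  "moves": [0.26,-0.335,-0.028,0,-1,0.26,-0.335,-0.028,0,-1,0.26,-0.335,-0.028,0,-1,0.26,-0.335,-0.028,0,-1,0.26,-0.335,-0.028,0,-1]
}}

```text
clock: 0.6
position: [0.2712, -0.3258, 0.2593]
ee_rot: [-0.002, 0.982, 0.189, 0.0]
contact_force: [0.7, -0.1, 0.0]
width: 0.0858
```

Request:
{"method": "step_arm", "body": {
  "moves": [0.26,-0.335,-0.028,0,-1,0.26,-0.335,-0.028,0,-1,0.26,-0.335,-0.028,0,-1,0.26,-0.335,-0.028,0,-1,0.26,-0.335,-0.028,0,-1]
}}

```text
clock: 1.1
position: [0.3306, -0.1234, 0.2736]
ee_rot: [-0.001, 0.982, 0.19, 0.001]
contact_force: [-0.2, -1.4, 0.7]
width: 0.0851
```

Request:
{"method": "step_arm", "body": {
  "moves": [0.26,-0.335,-0.028,0,-1,0.26,-0.335,-0.028,0,-1,0.26,-0.335,-0.028,0,-1,0.26,-0.335,-0.028,0,-1,0.26,-0.335,-0.028,0,-1]
}}

```text
clock: 1.6
position: [0.3906, 0.0806, 0.2875]
ee_rot: [-0.001, 0.982, 0.191, 0.001]
contact_force: [-0.7, -1.0, 0.7]
width: 0.0852
```

Request:
{"method": "step_arm", "body": {
  "moves": [0.26,-0.335,-0.028,0,-1,0.26,-0.335,-0.028,0,-1,0.26,-0.335,-0.028,0,-1,0.26,-0.335,-0.028,0,-1,0.26,-0.335,-0.028,0,-1]
}}

```text
clock: 2.1
position: [0.4501, 0.2845, 0.3006]
ee_rot: [-0.001, 0.982, 0.19, 0.001]
contact_force: [-0.6, -0.9, 0.1]
width: 0.0858
```

Request:
{"method": "step_arm", "body": {
  "moves": [0,0,0,-0.19,-1,0,0,0,-0.19,-1,0,0,0,-0.19,-1,0,0,0,-0.19,-1,0,0,0,-0.19,-1]
}}

```text
clock: 2.6
position: [0.4485, 0.2792, 0.3008]
ee_rot: [0.0, 0.884, 0.468, -0.001]
contact_force: [-0.1, -0.4, -0.1]
width: 0.0852
```

Request:
{"method": "step_arm", "body": {
  "moves": [0,0,0,-0.19,-1,0,0,0,-0.19,-1,0,0,0,-0.19,-1,0,0,0,-0.19,-1,0,0,0,-0.19,-1]
}}

```text
clock: 3.1
position: [0.4485, 0.2795, 0.3011]
ee_rot: [0.0, 0.708, 0.706, -0.0]
contact_force: [-0.4, 0.6, 0.1]
width: 0.0853
```

Run:
```python
from h import *
info(); c=cam("wrist"); cv2.imwrite("pics/w1.png",c[0]); print(c[1].tolist(),c[2].round(3).tolist(),c[3])
np.savez("w1.npz",f=c[0],K=c[1],R=c[2],C=c[3])
for k in blobs(c):
    (x,y),r=cv2.minEnclosingCircle(k)
    if r<120: print((round(x),round(y)),round(r),[(z,circ(c,k,z)[0].round(4).tolist(),round(circ(c,k,z)[1],4)) for z in (.0,.009,.034)])
```

```text
t 3.1 p [0.4485 0.2795 0.3011] yawx 89.8 z [-0.    -0.001 -1.   ] F [-0.4  0.6  0.1] w 0.0853
[[367.61638730919884, 0.0, 281.0792595335894], [0.0, 367.61638730919884, 210.88754143674484], [0.0, 0.0, 1.0]] [[1.0, -0.003, -0.002], [-0.004, -0.96, -0.281], [-0.001, 0.281, -0.96]] [0.44829722 0.35054411 0.42908395]
(531, 344) 20 [(0.0, [0.7863, 0.0357], 0.0256), (0.009, [0.7792, 0.0423], 0.025), (0.034, [0.7595, 0.0606], 0.0235)]
(174, 362) 36 [(0.0, [0.2991, 0.0054], 0.0592), (0.009, [0.3022, 0.0126], 0.058), (0.034, [0.3109, 0.0327], 0.0545)]
(374, 361) 43 [(0.0, [0.5852, 0.0032], 0.0684), (0.009, [0.5823, 0.0105], 0.0669), (0.034, [0.5743, 0.0307], 0.063)]
(308, 352) 33 [(0.0, [0.481, 0.0257], 0.0482), (0.009, [0.4803, 0.0325], 0.0472), (0.034, [0.4784, 0.0514], 0.0444)]
(421, 304) 38 [(0.0, [0.6316, 0.0953], 0.0576), (0.009, [0.6277, 0.1007], 0.0564), (0.034, [0.617, 0.1155], 0.053)]
(352, 209) 9 [(0.0, [0.5335, 0.2261], 0.011), (0.009, [0.5318, 0.2287], 0.0108), (0.034, [0.5268, 0.2359], 0.0101)]
(273, 209) 8 [(0.0, [0.4376, 0.2273], 0.0106), (0.009, [0.4379, 0.2299], 0.0103), (0.03
[... 263 characters left out ...]
62, 202) 29 [(0.0, [0.6661, 0.2336], 0.0362), (0.009, [0.6615, 0.2361], 0.0355), (0.034, [0.6488, 0.2429], 0.0334)]
(554, 147) 21 [(0.0, [0.7672, 0.2999], 0.0237), (0.009, [0.7605, 0.301], 0.0232), (0.034, [0.7419, 0.3039], 0.0218)]
(238, 107) 8 [(0.0, [0.3992, 0.3461], 0.0095), (0.009, [0.4002, 0.3462], 0.0093), (0.034, [0.4023, 0.3463], 0.0081)]
(239, 106) 25 [(0.0, [0.4005, 0.3465], 0.0272), (0.009, [0.4015, 0.3466], 0.0266), (0.034, [0.4043, 0.3469], 0.025)]
(428, 105) 30 [(0.0, [0.6128, 0.3457], 0.033), (0.009, [0.6094, 0.3458], 0.0323), (0.034, [0.5998, 0.3461], 0.0304)]
(330, 100) 26 [(0.0, [0.5019, 0.3524], 0.0286), (0.009, [0.5008, 0.3524], 0.028), (0.034, [0.4977, 0.3523], 0.0264)]
```

View pics/w1.png

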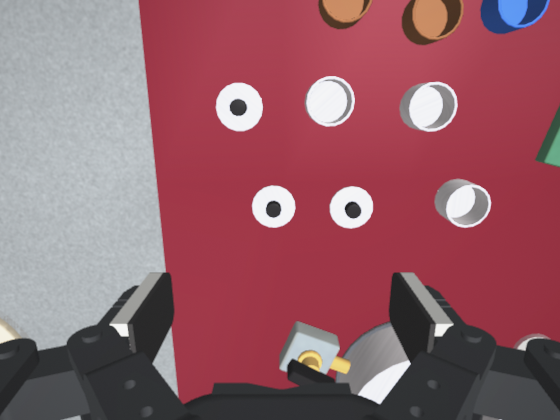

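Wrist view: tins at (330,100), (428,105) and (462,202), lids at (239,107), (273,206) and (351,207). Both views agree to about 2 mm once corrected for the tins' height. I'll take tin A at (0.498, 0.3525).

Request:
{"method": "step_arm", "body": {
  "moves": [0.146,0.099,0.36,0,-1,0.146,0.099,0.36,0,-1,0.146,0.099,0.36,0,-1,0.146,0.099,0.36,0,-1,0.146,0.099,0.36,0,-1]
}}

```text
clock: 3.65
position: [0.4954, 0.3525, 0.1141]
ee_rot: [-0.002, 0.708, 0.706, -0.006]
contact_force: [-0.7, -0.8, -1.1]
width: 0.0852
```

Request:
{"method": "step_arm", "body": {
  "moves": [0,0,0.1,0,-1,0,0,0.206,0,-1,0,0,0.206,0,-1,0,0,0.206,0,-1,0,0,0.206,0,-1]
}}

```text
clock: 4.15
position: [0.4999, 0.354, 0.0215]
ee_rot: [0.001, 0.707, 0.707, 0.003]
contact_force: [-0.1, 1.2, 1.1]
width: 0.0853
```

Run:
```python
from h import *
info(); c=cam("wrist"); cv2.imwrite("pics/w2.png",c[0])
```

```text
t 4.15 p [0.4999 0.354  0.0215] yawx 90.0 z [ 0.005  0.002 -1.   ] F [-0.1  1.2  1.1] w 0.0853
```

View pics/w2.png

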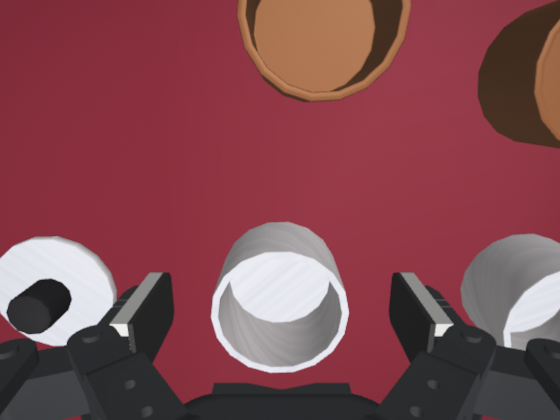

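Tin A is centred between the pads at (280,310). I close, lift and carry it to a view of the pot.

Request:
{"method": "step_arm", "body": {
  "moves": [0,0,0,0,0.4,0,0,0,0,0.4,0,0,0,0,0.4,0,0,0,0,0.4,0,0,0,0,0.4],
  "force": 40
}}

```text
clock: 4.7
position: [0.4984, 0.3535, 0.02]
ee_rot: [0.0, 0.707, 0.707, 0.001]
contact_force: [-0.1, 0.6, 6.8]
width: 0.0482
```

Request:
{"method": "step_arm", "body": {
  "moves": [0,0,-0.1,0,0.4,0,0,-0.2,0,0.4,-0.05,0.05,-0.3,0,0.4,-0.1,0.1,-0.36,0,0.4,-0.1,0.1,-0.4,0,0.4]
}}

```text
clock: 5.2
position: [0.551, 0.3009, 0.2217]
ee_rot: [0.002, 0.708, 0.707, 0.002]
contact_force: [-0.7, 1.5, 0.5]
width: 0.0484
```

Request:
{"method": "step_arm", "body": {
  "moves": [-0.44,0.12,-0.1,0,0.4,-0.44,0.12,-0.1,0,0.4,-0.44,0.12,-0.1,0,0.4,-0.44,0.12,-0.1,0,0.4,-0.44,0.12,-0.1,0,0.4]
}}

```text
clock: 5.7
position: [0.6085, 0.08, 0.2693]
ee_rot: [0.001, 0.708, 0.707, 0.0]
contact_force: [-0.8, 0.7, -0.6]
width: 0.0484
```

Run:
```python
from h import *
info(); c=cam("wrist"); cv2.imwrite("pics/w3.png",c[0])
np.savez("w3.npz",f=c[0],K=c[1],R=c[2],C=c[3])
```

```text
t 5.7 p [0.6085 0.08   0.2693] yawx 89.9 z [ 0.001 -0.001 -1.   ] F [-0.8  0.7 -0.6] w 0.0484
```

View pics/w3.png

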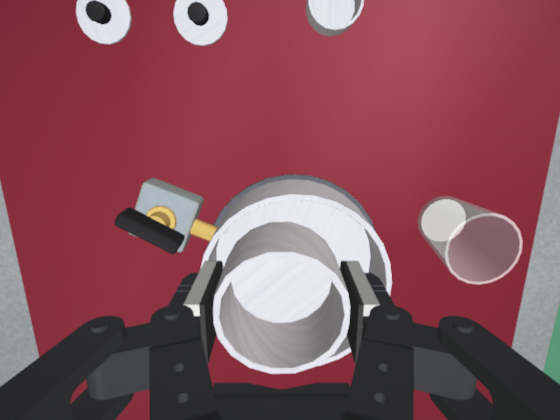

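```bash
cat > pot.py <<'E'
from h import *
from scipy.optimize import least_squares
import sys
def fit(P,r):
    return least_squares(lambda p:np.hypot(P[:,0]-p[0],P[:,1]-p[1])-r,P.mean(0),loss="soft_l1",f_scale=.001)
def potfit(c,guess,zr=.074,rr=.095,win=.012,angs=range(0,360,4),thr=30):
    """outer rim edge: along radial lines, strongest outward drop in brightness"""
    g=cv2.GaussianBlur(c[0],(3,3),0)[...,1].astype(float); P=[]
    for a in angs:
        a=np.radians(a); rs=np.arange(rr-win,rr+win,.0005)
        Q=np.array([[guess[0]+r*np.cos(a),guess[1]+r*np.sin(a),zr] for r in rs]); uv=np.array([proj(c,q) for q in Q])
        if uv.min()<3 or (uv>[555,415]).any(): continue
        v=cv2.remap(g.astype(np.float32),uv[:,0].astype(np.float32),uv[:,1].astype(np.float32),cv2.INTER_LINEAR).ravel()
        d=v[:-4]-v[4:]; i=d.argmax()
        if d[i]>thr: P.append(Q[i+2][:2])
    P=np.array(P); s=fit(P,rr); e=np.abs(s.fun); return s.x,len(P),np.median(e)
E
python3 - <<'E'
from pot import *
for n,an in (("w3",list(range(-20,200,4))),("top0",range(0,360,4))):
    d=np.load(n+".npz"); c=(d["f"],d["K"],d["R"],d["C"])
    x=[.615,-.02]
    for _ in range(3): x,m,e=potfit(c,x,angs=an); print(n,x.round(4),m,round(e,5))
d=np.load("w3.npz"); c=(d["f"],d["K"],d["R"],d["C"])
print([ray(c,*p,.074)[:2].round(4) for p in ((201,272),(391,270),(296,195))])
E
```

```text
w3 [ 0.6207 -0.0232] 55 0.00061
w3 [ 0.6208 -0.0232] 52 0.00044
w3 [ 0.621  -0.0232] 52 0.00043
top0 [ 0.6207 -0.0222] 89 0.00057
top0 [ 0.6206 -0.0222] 90 0.00052
top0 [ 0.6205 -0.0223] 89 0.00055
[array([ 0.5307, -0.0052]), array([ 0.7137, -0.0035]), array([0.6216, 0.071 ])]
```

Pot centre is (0.6207, −0.0227): both views agree to 1 mm, and it lies 151 mm from the valve, against 150 given. Placing tin A.

Request:
{"method": "step_arm", "body": {
  "moves": [-0.117,0.024,0.1,0,0.4,-0.117,0.024,0.25,0,0.4,-0.117,0.024,0.25,0,0.4,-0.117,0.024,0.25,0,0.4,-0.117,0.024,0.25,0,0.4]
}}

```text
clock: 6.25
position: [0.6199, 0.0251, 0.1435]
ee_rot: [-0.001, 0.707, 0.707, -0.0]
contact_force: [0.9, 0.6, 0.2]
width: 0.0482
```

Request:
{"method": "step_arm", "body": {
  "moves": [0,0,0.08,0,0.4,0,0,0.16,0,0.4,0,0,0.2,0,0.4,0,0,0.228,0,0.4,0,0,0.228,0,0.4]
}}

```text
clock: 6.75
position: [0.6208, 0.0254, 0.0299]
ee_rot: [0.0, 0.707, 0.708, 0.0]
contact_force: [-0.4, 0.1, -0.5]
width: 0.0484
```

```bash
python3 -c "
from h import *
info(); togo([.6207,.0213,.028],90)"
```

```text
t 6.75 p [0.6208 0.0254 0.0299] yawx 90.1 z [ 0.001  0.    -1.   ] F [-0.4  0.1 -0.5] w 0.0484
shift [-0.0083 -0.0002  0.0038] twist 0.0005
```

Request:
{"method": "step_arm", "body": {
  "moves": [-0.008,0,0,0,0.4,-0.008,0,0.004,0,0.4,-0.008,0,0.004,0,0.4,-0.008,0,0.004,0,-0.4,-0.008,0,0.004,0,-0.4]
}}

```text
clock: 7.25
position: [0.6203, 0.0206, 0.0279]
ee_rot: [0.0, 0.707, 0.707, 0.0]
contact_force: [-0.6, 0.1, -0.0]
width: 0.0598
```

Request:
{"method": "step_arm", "body": {
  "moves": [0,0,0,0,-0.4,0,0,-0.1,0,-0.4,0,0,-0.2,0,-0.4,0,0,-0.3,0,-0.4,0,0,-0.36,0,-0.4]
}}

```text
clock: 7.75
position: [0.6214, 0.0207, 0.2119]
ee_rot: [0.002, 0.707, 0.707, 0.002]
contact_force: [1.3, -0.6, -0.3]
width: 0.0599
```

```bash
cat >> h.py <<'E'
def mouths(c,zm=.034,base=0.,rr=(.0255,.037)):
    """tins: silhouette circle at mouth plane, corrected for the visible side wall"""
    out=[]
    for k in blobs(c):
        p,r=circ(c,k,zm)
        if not rr[0]<r<rr[1]: continue
        H=c[3][2]-base; s=1-(zm-base)/H; d=p-c[3][:2]; D=np.linalg.norm(d); 
        for _ in range(2): off=(D*(1-s)+.025*s-.025)/2; q=p+d/np.linalg.norm(d)*max(off,0); D=np.linalg.norm(q-c[3][:2])
        out.append((q.round(4).tolist(),round(float(r),4)))
    return out
E
python3 - <<'E'
from h import *
info(); c=cam("top"); cv2.imwrite("pics/t1.png",c[0][80:360,40:340]); print(mouths(c)); togo([.605,.3465,.22],90)
c=cam("wrist"); print(mouths(c)); cv2.imwrite("pics/w4.png",c[0])
E
```

```text
t 7.75 p [0.6214 0.0207 0.2119] yawx 90.1 z [ 0.006 -0.001 -1.   ] F [ 1.3 -0.6 -0.3] w 0.0599
[([0.4006, 0.3429], 0.0275), ([0.4913, -0.0161], 0.0358), ([0.6048, 0.3472], 0.0322), ([0.6553, 0.2403], 0.0316), ([0.71, -0.2898], 0.0339), ([0.7167, 0.0613], 0.0307)]
shift [ 0.652  -0.0366 -0.0087] twist 0.0003
[]
```

View pics/w4.png

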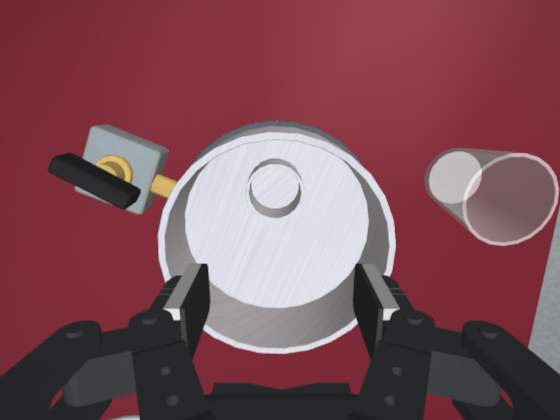

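Tin A stands upright in the pot at px (275,188). Going for tin B, which the top view puts at (0.605, 0.347).

Request:
{"method": "step_arm", "body": {
  "moves": [0.4,-0.02,0,0,-1,0.4,-0.02,0,0,-1,0.4,-0.02,0,0,-1,0.4,-0.02,0,0,-1,0.4,-0.02,0,0,-1]
}}

```text
clock: 8.35
position: [0.6082, 0.227, 0.2058]
ee_rot: [-0.002, 0.705, 0.71, 0.0]
contact_force: [-0.6, -1.3, 0.6]
width: 0.0854
```

Request:
{"method": "step_arm", "body": {
  "moves": [0.252,-0.016,0.2,0,-1,0.252,-0.016,0.28,0,-1,0.252,-0.016,0.28,0,-1,0.252,-0.016,0.28,0,-1,0.252,-0.016,0.28,0,-1]
}}

```text
clock: 8.85
position: [0.5973, 0.3475, 0.0604]
ee_rot: [-0.003, 0.706, 0.708, -0.005]
contact_force: [-0.4, -0.5, 0.4]
width: 0.0855
```

Run:
```python
from h import *
info(); togo([.605,.347,.019],90); c=cam("wrist"); print("tin",mouths(c)); s=manip.get_state(); M=rot(s)
for q,r in mouths(c):
    print((M.T@(np.r_[q,.019]-s["position"])/.5).round(4))
```

```text
t 8.85 p [0.5973 0.3475 0.0604] yawx 90.2 z [-0.011 -0.004 -1.   ] F [-0.4 -0.5  0.4] w 0.0855
shift [-0.0007  0.0163  0.0826] twist 0.0011
tin [([0.6053, 0.3466], 0.0292)]
[0.0007 0.0128 0.0883]
```

Request:
{"method": "step_arm", "body": {
  "moves": [0,0.014,0.06,0,-1,0,0.014,0.083,0,-1,0,0.014,0.083,0,-1,0,0.014,0.083,0,0.4,0,0.014,0.083,0,0.4]
}}

```text
clock: 9.4
position: [0.6096, 0.3465, 0.0275]
ee_rot: [0.001, 0.707, 0.707, 0.001]
contact_force: [-0.4, 0.2, 0.9]
width: 0.0591
```

Request:
{"method": "step_arm", "body": {
  "moves": [0,0,0,0,0.4,0,0,0,0,0.4,0,0,-0.1,0,0.4,0,0,-0.2,0,0.4,0,0,-0.3,0,0.4]
}}

```text
clock: 9.9
position: [0.6083, 0.3466, 0.1774]
ee_rot: [-0.0, 0.707, 0.707, -0.0]
contact_force: [1.1, 1.0, -0.7]
width: 0.0488
```

Request:
{"method": "step_arm", "body": {
  "moves": [-0.4,0.05,-0.06,0,0.4,-0.4,0.05,-0.06,0,0.4,-0.4,0.05,-0.06,0,0.4,-0.4,0.05,-0.06,0,0.4,-0.4,0.05,-0.06,0,0.4]
}}

```text
clock: 10.4
position: [0.6352, 0.1407, 0.2074]
ee_rot: [0.002, 0.709, 0.705, -0.0]
contact_force: [0.6, 0.6, -0.8]
width: 0.0486
```

Request:
{"method": "step_arm", "body": {
  "moves": [-0.36,0.05,0,-0.2,0.4,-0.36,0.05,0,-0.2,0.4,-0.36,0.05,0,-0.2,0.4,-0.36,0.05,0,-0.2,0.4,-0.36,0.05,0,-0.2,0.4]
}}

```text
clock: 10.9
position: [0.6597, -0.0382, 0.2057]
ee_rot: [0.001, 0.454, 0.891, -0.001]
contact_force: [0.0, 0.6, 0.0]
width: 0.0487
```

Request:
{"method": "step_arm", "body": {
  "moves": [0,0,0,-0.1,0.4,0,0,0,-0.1,0.4,0,0,0,-0.1,0.4,0,0,0,-0.1,0.4]
}}

```text
clock: 11.3
position: [0.659, -0.0328, 0.2058]
ee_rot: [0.0, 0.31, 0.951, 0.0]
contact_force: [0.5, 0.4, 0.4]
width: 0.0485
```

Run:
```python
from h import *
info(); togo([.6588,-.0447,.15],150)
```

```text
t 11.3 p [ 0.659  -0.0328  0.2058] yawx 143.9 z [ 0.  0. -1.] F [0.5 0.4 0.4] w 0.0485
shift [-0.0138 -0.0195  0.1116] twist -0.0338
```

Request:
{"method": "step_arm", "body": {
  "moves": [-0.014,-0.0195,0,-0.034,0.4,-0.014,-0.0195,0.06,-0.034,0.4,-0.014,-0.0195,0.1,-0.034,0.4,-0.014,-0.0195,0.1,-0.034,0.4]
}}

```text
clock: 11.7
position: [0.6567, -0.0446, 0.1526]
ee_rot: [-0.003, 0.258, 0.966, -0.0]
contact_force: [-0.0, -0.3, 0.2]
width: 0.049
```

Request:
{"method": "step_arm", "body": {
  "moves": [0,0,0.08,0,0.4,0,0,0.16,0,0.4,0,0,0.22,0,0.4,0,0,0.237,0,0.4,0,0,0.237,0,0.4]
}}

```text
clock: 12.2
position: [0.6591, -0.045, 0.0379]
ee_rot: [-0.0, 0.258, 0.966, -0.0]
contact_force: [-0.0, 0.3, -0.8]
width: 0.0491
```

Run:
```python
from h import *
info(); togo([.6588,-.0447,.0355],150)
```

```text
t 12.2 p [ 0.6591 -0.045   0.0379] yawx 150.1 z [-0.001  0.    -1.   ] F [-0.   0.3 -0.8] w 0.0491
shift [0.0008 0.0002 0.0048] twist 0.0007
```

Request:
{"method": "step_arm", "body": {
  "moves": [0,0,0.005,0,0.4,0,0,0.005,0,0.4,0,0,0.005,0,-0.35,0,0,0.005,0,-0.35,0,0,0.005,0,-0.35]
}}

```text
clock: 12.7
position: [0.6593, -0.0453, 0.0353]
ee_rot: [0.0, 0.257, 0.966, -0.0]
contact_force: [0.2, 0.4, 0.4]
width: 0.0575
```

Request:
{"method": "step_arm", "body": {
  "moves": [0,0,-0.08,0,-0.35,0,0,-0.16,0,-0.35,0,0,-0.26,0,-0.35,0,0,-0.36,0,-0.35,0,0,-0.36,0,-0.35]
}}

```text
clock: 13.2
position: [0.6633, -0.0459, 0.2239]
ee_rot: [0.008, 0.257, 0.966, 0.001]
contact_force: [0.6, 0.3, 0.2]
width: 0.0576
```

Request:
{"method": "step_arm", "body": {
  "moves": [0.29,0.49,0,0,-1,0.29,0.49,0,0,-1,0.29,0.49,0,0,-1,0.29,0.49,0,0,-1,0.29,0.49,0,0,-1]
}}

```text
clock: 13.7
position: [0.6552, 0.2065, 0.2145]
ee_rot: [-0.0, 0.258, 0.966, -0.0]
contact_force: [0.4, 0.6, 0.7]
width: 0.0856
```

Request:
{"method": "step_arm", "body": {
  "moves": [0,0,0,0.25,-1,0,0,0,0.25,-1,0,0,0,0.25,-1,0,0,0,0.25,-1,0,0,0,0.25,-1]
}}

```text
clock: 14.2
position: [0.6553, 0.2048, 0.2142]
ee_rot: [-0.0, 0.596, 0.803, -0.0]
contact_force: [-0.0, 0.9, -0.5]
width: 0.0852
```

Run:
```python
from h import *
info(); c=cam("wrist"); print("tin",mouths(c)); print(mouths(cam("top"))); togo([.6555,.2395,.06],90); cv2.imwrite("pics/w5.png",c[0])
```

```text
t 14.2 p [0.6553 0.2048 0.2142] yawx 106.9 z [-0.001 -0.    -1.   ] F [-0.   0.9 -0.5] w 0.0852
tin [([0.657, 0.2394], 0.0261)]
[([0.6799, 0.4453], 0.0331), ([0.68, 0.4466], 0.0345), ([0.7099, -0.291], 0.0344)]
shift [0.0664 0.021  0.3086] twist 0.0956
```

Request:
{"method": "step_arm", "body": {
  "moves": [0.066,0.023,0.08,0.094,-1,0.066,0.023,0.17,0.094,-1,0.066,0.023,0.25,0.094,-1,0.066,0.023,0.25,0.094,-1,0.066,0.023,0.25,0.094,-1]
}}

```text
clock: 14.8
position: [0.6568, 0.2395, 0.0896]
ee_rot: [-0.0, 0.705, 0.709, -0.0]
contact_force: [-1.0, -0.7, 1.4]
width: 0.0853
```

Run:
```python
from h import *
info(); c=cam("wrist"); print("tin",mouths(c)); togo([.657,.2394,.022],90)
```

```text
t 14.8 p [0.6568 0.2395 0.0896] yawx 90.4 z [-0.001 -0.    -1.   ] F [-1.  -0.7  1.4] w 0.0853
tin [([0.7375, 0.1892], 0.0276), ([0.5752, 0.1885], 0.0274), ([0.6568, 0.2395], 0.0286)]
shift [-0.0009 -0.0028  0.1391] twist 0.0019
```

Request:
{"method": "step_arm", "body": {
  "moves": [0,0,0.08,0,-1,0,0,0.136,0,-1,0,0,0.136,0,-1,0,0,0.136,0,0.4,0,0,0.136,0,0.4]
}}

```text
clock: 15.35
position: [0.6592, 0.2401, 0.0251]
ee_rot: [0.002, 0.705, 0.709, 0.003]
contact_force: [-0.8, 0.5, 0.5]
width: 0.0591
```

Request:
{"method": "step_arm", "body": {
  "moves": [0,0,0,0,0.4,0,0,0,0,0.4,0,0,-0.1,0,0.4,0,0,-0.2,0,0.4,0,0,-0.3,0,0.4]
}}

```text
clock: 15.85
position: [0.657, 0.2397, 0.1751]
ee_rot: [0.001, 0.705, 0.709, 0.001]
contact_force: [1.3, -0.6, -1.1]
width: 0.0495
```

Request:
{"method": "step_arm", "body": {
  "moves": [-0.4,-0.1,-0.06,0,0.4,-0.4,-0.1,-0.06,0,0.4,-0.4,-0.1,-0.06,0,0.4,-0.4,-0.1,-0.06,0,0.4,-0.4,-0.1,-0.06,0,0.4]
}}

```text
clock: 16.35
position: [0.6072, 0.0344, 0.2048]
ee_rot: [0.002, 0.707, 0.707, 0.0]
contact_force: [1.3, 1.1, -1.0]
width: 0.0494
```

Request:
{"method": "step_arm", "body": {
  "moves": [-0.168,-0.048,0,0.22,0.4,-0.168,-0.048,0,0.22,0.4,-0.168,-0.048,0,0.22,0.4,-0.168,-0.048,0,0.22,0.4,-0.168,-0.048,0,0.22,0.4]
}}

```text
clock: 16.85
position: [0.5846, -0.0448, 0.2032]
ee_rot: [0.001, 0.905, 0.425, 0.001]
contact_force: [-0.7, 0.2, -0.6]
width: 0.0493
```

Request:
{"method": "step_arm", "body": {
  "moves": [0,0,0,0.113,0.4,0,0,0,0.113,0.4,0,0,0,0.113,0.4,0,0,0,0.113,0.4]
}}

```text
clock: 17.25
position: [0.5847, -0.0442, 0.203]
ee_rot: [0.0, 0.965, 0.262, 0.001]
contact_force: [0.0, -1.3, -0.8]
width: 0.0496
```

Run:
```python
from h import *
info(); togo([.5826,-.0447,.15],30)
```

```text
t 17.25 p [ 0.5847 -0.0442  0.203 ] yawx 30.4 z [ 0.002 -0.    -1.   ] F [ 0.  -1.3 -0.8] w 0.0496
shift [-0.0044 -0.0014  0.106 ] twist 0.0021
```

Request:
{"method": "step_arm", "body": {
  "moves": [-0.0044,-0.0014,0.06,0,0.4,-0.0044,-0.0014,0.14,0,0.4,-0.0044,-0.0014,0.2,0,0.4,-0.0044,-0.0014,0.28,0,0.4,-0.0044,-0.0014,0.32,0,0.4]
}}

```text
clock: 17.75
position: [0.5806, -0.0446, 0.0395]
ee_rot: [-0.001, 0.965, 0.262, -0.001]
contact_force: [-0.6, 0.1, 0.3]
width: 0.0495
```

Request:
{"method": "step_arm", "body": {
  "moves": [0,0,0.016,0,0.4,0,0,0.016,0,0.4,0,0,0.016,0,0.4]
}}

```text
clock: 18.05
position: [0.5832, -0.0452, 0.035]
ee_rot: [0.001, 0.965, 0.262, 0.001]
contact_force: [0.8, 0.6, -0.4]
width: 0.0491
```

Run:
```python
from h import *
info(); togo([.5826,-.0447,.0333],30)
```

```text
t 18.05 p [ 0.5832 -0.0452  0.035 ] yawx 30.4 z [ 0.003 -0.001 -1.   ] F [ 0.8  0.6 -0.4] w 0.0491
shift [-0.0004 -0.0015  0.0035] twist 0.0022
```

Request:
{"method": "step_arm", "body": {
  "moves": [0,0,0.003,0,0.4,0,0,0.003,0,-0.35,0,0,0.003,0,-0.35,0,0,0.003,0,-0.35,0,0,-0.08,0,-0.35]
}}

```text
clock: 18.55
position: [0.5778, -0.0445, 0.0695]
ee_rot: [-0.003, 0.965, 0.262, -0.005]
contact_force: [0.5, 0.5, -1.1]
width: 0.0575
```

Request:
{"method": "step_arm", "body": {
  "moves": [0,0,-0.1,0,-0.35,0,0,-0.2,0,-0.35,0,0,-0.3,0,-0.35,0,0,-0.4,0,-0.35,0,0,-0.4,0,-0.35]
}}

```text
clock: 19.05
position: [0.5856, -0.0459, 0.2822]
ee_rot: [0.004, 0.965, 0.262, 0.007]
contact_force: [-0.3, 0.4, -0.1]
width: 0.0577
```

Request:
{"method": "step_arm", "body": {
  "moves": [0.169,-0.145,0,-0.22,-0.6,0.169,-0.145,0,-0.22,-0.6,0.169,-0.145,0,-0.22,-0.6,0.169,-0.145,0,-0.22,-0.6,0.169,-0.145,0,-0.22,-0.6]
}}

```text
clock: 19.55
position: [0.6181, 0.061, 0.2729]
ee_rot: [-0.0, 0.818, 0.576, -0.0]
contact_force: [-0.3, -0.9, -0.2]
width: 0.0685
```

Request:
{"method": "step_arm", "body": {
  "moves": [0,0,0,-0.113,-0.6,0,0,0,-0.113,-0.6,0,0,0,-0.113,-0.6,0,0,0,-0.113,-0.6,0,0,0,-0.113,-0.6]
}}

```text
clock: 20.05
position: [0.618, 0.06, 0.2734]
ee_rot: [-0.0, 0.706, 0.708, -0.0]
contact_force: [-0.3, 0.2, -0.5]
width: 0.0683
```

Run:
```python
from h import *
info(); c=cam("wrist"); cv2.imwrite("pics/w6.png",c[0]); np.savez("w6.npz",f=c[0],K=c[1],R=c[2],C=c[3])
g=cv2.cvtColor(c[0],cv2.COLOR_BGR2GRAY); print([proj(c,[x,y,.042]).round(0).tolist() for x,y in ((.6207,.0213),(.6588,-.0447),(.5826,-.0447))])
```

```text
t 20.05 p [0.618  0.06   0.2734] yawx 90.2 z [-0.001 -0.    -1.   ] F [-0.3  0.2 -0.5] w 0.0683
[[284.0, 215.0], [320.0, 274.0], [249.0, 274.0]]
```

View pics/w6.png

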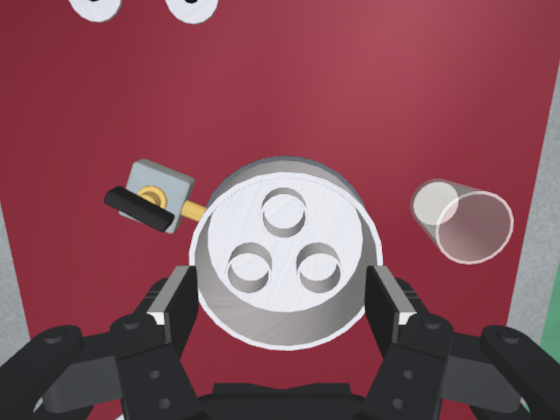

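```bash
cat > ov.py <<'E'
from h import *
def overlay(c,cs,z,rs,box,k,name):
    x0,y0,x1,y1=box; im=cv2.resize(c[0][y0:y1,x0:x1],None,fx=k,fy=k,interpolation=cv2.INTER_CUBIC)
    for (x,y) in cs:
        for r in rs:
            P=np.array([(proj(c,[x+r*np.cos(a),y+r*np.sin(a),z])-[x0-.5,y0-.5])*k for a in np.linspace(0,6.2832,60)])
            for p in P[::2]: cv2.circle(im,tuple(int(v) for v in p.round()),1,(0,0,255),-1)
    cv2.imwrite(name,im)
E
python3 - <<'E'
from ov import *
d=np.load("w6.npz"); c=(d["f"],d["K"],d["R"],d["C"])
overlay(c,[(.6207,.0213),(.6588,-.0447),(.5826,-.0447)],.042,[.025],(210,175,360,305),5,"pics/o6.png")
E
```

```text
(no output)
```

View pics/o6.png

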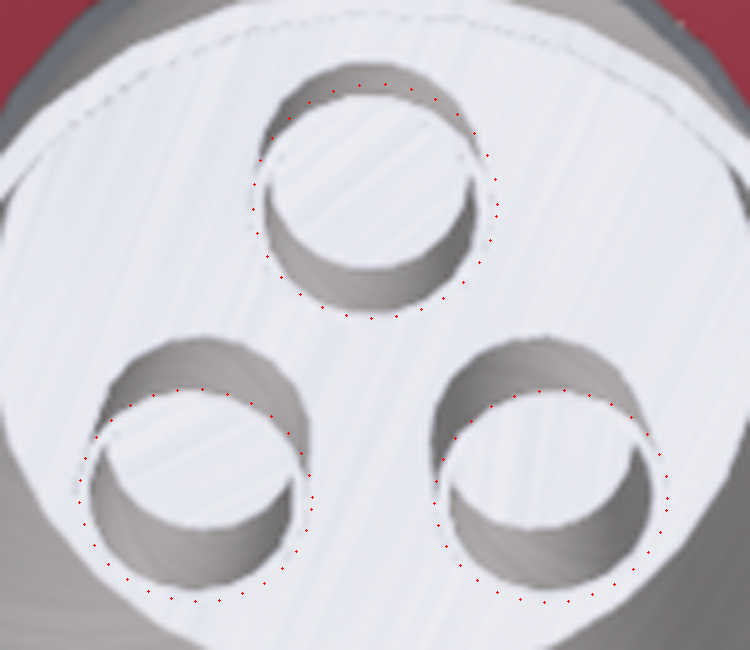

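Tins' mouths are within about 1.5 mm of the predicted rings. A is about (0.6197, 0.020), B (0.659, −0.045), C (0.5822, −0.045). Next the lids, starting with the one near (0.530, 0.2313).

Request:
{"method": "step_arm", "body": {
  "moves": [0.343,-0.176,0.2,0,-0.2,0.343,-0.176,0.3,0,-0.2,0.343,-0.176,0.34,0,-0.2,0.343,-0.176,0.34,0,-0.2,0.343,-0.176,0.34,0,-0.2]
}}

```text
clock: 20.6
position: [0.5316, 0.2266, 0.1093]
ee_rot: [0.0, 0.706, 0.708, 0.001]
contact_force: [1.1, 0.6, -1.0]
width: 0.0514
```

Request:
{"method": "step_arm", "body": {
  "moves": [0.02,-0.01,0,0,-0.2,0.02,-0.01,0,0,-0.2]
}}

```text
clock: 20.8
position: [0.5266, 0.2366, 0.11]
ee_rot: [-0.0, 0.705, 0.71, -0.001]
contact_force: [0.7, 0.6, 0.5]
width: 0.0511
```

```bash
cat > lids.py <<'E'
from h import *
info(); c=cam("wrist"); s=manip.get_state(); M=rot(s)
for k in blobs(c,400):
    p,r=circ(c,k,.009)
    if .024<r<.029: print("lid",p.round(4),round(r,4),"go to z .0255",(M.T@(np.r_[p,.0255]-s["position"])/.5).round(4))
E
python3 lids.py
```

```text
t 20.8 p [0.5266 0.2366 0.11  ] yawx 90.4 z [-0.001 -0.001 -1.   ] F [0.7 0.6 0.5] w 0.0511
lid [0.5308 0.2314] 0.0264 go to z .0255 [-0.0089  0.0042  0.1716]
lid [0.4389 0.2329] 0.0268 go to z .0255 [-0.0049 -0.1794  0.1711]
lid [0.4025 0.3459] 0.0268 go to z .0255 [ 0.2215 -0.2508  0.1709]
```

Request:
{"method": "step_arm", "body": {
  "moves": [-0.009,0.005,0.08,0,-0.2,-0.009,0.005,0.14,0,-0.2,-0.009,0.005,0.168,0,-0.2,-0.009,0.005,0.168,0,-0.2,-0.009,0.005,0.168,0,-0.2]
}}

```text
clock: 21.35
position: [0.5322, 0.2304, 0.028]
ee_rot: [0.001, 0.706, 0.708, 0.002]
contact_force: [-0.1, 0.1, 0.5]
width: 0.0513
```

Run:
```python
from h import *
info(); togo([.5305,.2314,.026],90); c=cam("wrist"); cv2.imwrite("pics/w7.png",c[0])
```

```text
t 21.35 p [0.5322 0.2304 0.028 ] yawx 90.2 z [ 0.004  0.001 -1.   ] F [-0.1  0.1  0.5] w 0.0513
shift [ 0.002  -0.0034  0.0039] twist 0.0011
```

View pics/w7.png

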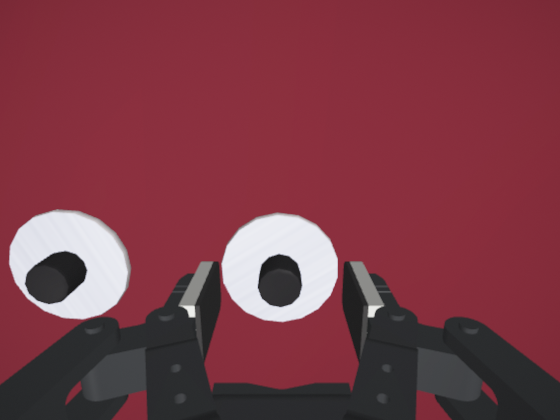

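Lid disc is centred at (280,267) between the pads with its knob at (280,280). Gripping and carrying it to tin A.

Request:
{"method": "step_arm", "body": {
  "moves": [0.002,-0.003,0.003,0,-0.2,0.002,-0.003,0.003,0,1,0.002,-0.003,0.003,0,1,0.002,-0.003,0.003,0,1,0.002,-0.003,0.003,0,1],
  "force": 40
}}

```text
clock: 21.9
position: [0.5287, 0.2322, 0.0256]
ee_rot: [0.0, 0.705, 0.709, 0.001]
contact_force: [-0.5, -0.9, 5.9]
width: 0.0163
```

Request:
{"method": "step_arm", "body": {
  "moves": [0,0,0,0,1,0,0,-0.1,0,1,0,0,-0.2,0,1,-0.05,0,-0.26,0,1,-0.05,0,-0.26,0,1]
}}

```text
clock: 22.4
position: [0.5312, 0.2061, 0.1595]
ee_rot: [0.003, 0.706, 0.709, 0.004]
contact_force: [0.1, 0.6, -0.5]
width: 0.0162
```

Request:
{"method": "step_arm", "body": {
  "moves": [-0.373,0.178,0,0,1,-0.373,0.178,0,0,1,-0.373,0.178,0,0,1,-0.373,0.178,0,0,1,-0.373,0.178,0,0,1]
}}

```text
clock: 22.9
position: [0.6203, 0.016, 0.1529]
ee_rot: [0.001, 0.707, 0.707, -0.001]
contact_force: [-0.2, 1.0, -0.1]
width: 0.0156
```

Request:
{"method": "step_arm", "body": {
  "moves": [0,0,0,0,1,0,0,0,0,1]
}}

```text
clock: 23.1
position: [0.617, 0.022, 0.1534]
ee_rot: [-0.002, 0.705, 0.709, -0.001]
contact_force: [-0.1, -0.3, -0.8]
width: 0.0161
```

Run:
```python
from ov import *
info(); togo([.6197,.0200,.10],90); c=cam("wrist"); p=np.array(manip.get_state()["position"])
# held lid disc top is TCP z -.026+.009
overlay(c,[p[:2]],p[2]-.0265+.009,[.026],(130,120,430,340),2.6,"pics/o7.png")
np.savez("w8.npz",f=c[0],K=c[1],R=c[2],C=c[3])
```

```text
t 23.1 p [0.617  0.022  0.1534] yawx 90.3 z [-0.003  0.001 -1.   ] F [-0.1 -0.3 -0.8] w 0.0161
shift [-0.0041  0.0057  0.1069] twist 0.0015
```

View pics/o7.png

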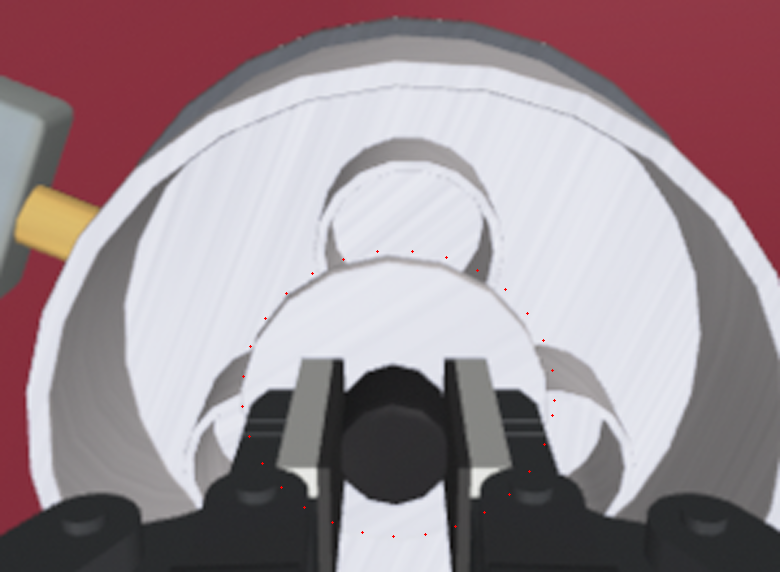

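Request:
{"method": "step_arm", "body": {
  "moves": [-0.002,0.006,0.06,0,1,-0.002,0.006,0.12,0,1,-0.002,0.006,0.16,0,1,-0.002,0.006,0.16,0,1,-0.002,0.006,0.16,0,1]
}}

```text
clock: 23.65
position: [0.6209, 0.0214, 0.075]
ee_rot: [-0.0, 0.705, 0.709, -0.0]
contact_force: [0.5, 0.2, -0.2]
width: 0.0158
```

Request:
{"method": "step_arm", "body": {
  "moves": [0,0,0,0,1,0,0,0,0,1,0,0,0,0,1]
}}

```text
clock: 23.95
position: [0.622, 0.0201, 0.076]
ee_rot: [0.001, 0.705, 0.709, 0.001]
contact_force: [0.4, -0.2, -0.2]
width: 0.0162
```

Run:
```python
from h import *
info(); togo([.6200,.0210,.0645],90); c=cam("wrist");info(); togo([.6200,.0210,.0645],90); cam("top"); info(); cv2.imwrite("pics/w9.png",c[0])
```

```text
t 23.95 p [0.622  0.0201 0.076 ] yawx 90.3 z [ 0.002 -0.    -1.   ] F [ 0.4 -0.2 -0.2] w 0.0162
shift [ 0.0019 -0.0039  0.023 ] twist 0.0016
t 24.0 p [0.6218 0.02   0.0758] yawx 90.3 z [ 0.002 -0.    -1.   ] F [ 0.2 -0.  -0.7] w 0.016
shift [ 0.0021 -0.0036  0.0225] twist 0.0015
t 24.05 p [0.6216 0.0199 0.0755] yawx 90.3 z [ 0.001 -0.    -1.   ] F [ 0.1 -0.5 -0.4] w 0.0157
```

Request:
{"method": "step_arm", "body": {
  "moves": [0.002,-0.003,0,0,1,0.002,-0.003,0,0,1,0.002,-0.003,0.01,0,1,0.002,-0.003,0.016,0,1,0.002,-0.003,0.021,0,1]
}}

```text
clock: 24.55
position: [0.6195, 0.0209, 0.0637]
ee_rot: [-0.0, 0.705, 0.709, -0.0]
contact_force: [-0.2, 0.0, -0.4]
width: 0.0165
```

Request:
{"method": "step_arm", "body": {
  "moves": [0,0,0,0,1,0,0,0,0,1]
}}

```text
clock: 24.75
position: [0.6197, 0.021, 0.0641]
ee_rot: [-0.0, 0.705, 0.709, -0.0]
contact_force: [0.3, -0.2, -0.4]
width: 0.0156
```

Run:
```python
from h import *
info(); c=cam("wrist"); cv2.imwrite("pics/w9.png",c[0]);info()
```

```text
t 24.75 p [0.6197 0.021  0.0641] yawx 90.3 z [-0. -0. -1.] F [ 0.3 -0.2 -0.4] w 0.0156
t 24.8 p [0.6198 0.021  0.0641] yawx 90.3 z [-0. -0. -1.] F [-0.   0.4 -0.7] w 0.0158
```

View pics/w9.png

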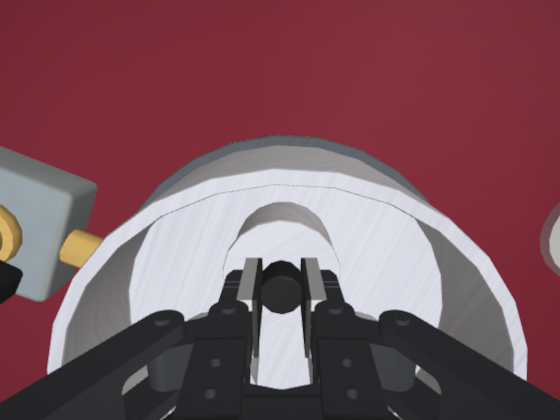

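Descended to the seated height with no contact force, so the lid is in the mouth. Releasing and going to lid 1.

Request:
{"method": "step_arm", "body": {
  "moves": [0,0,0,0,0.2,0,0,0,0,0.2,0,0,-0.02,0,0.2,0,0,-0.1,0,0.2,0,0,-0.2,0,0.2]
}}

```text
clock: 25.3
position: [0.6182, 0.0211, 0.1638]
ee_rot: [-0.002, 0.705, 0.709, -0.002]
contact_force: [1.4, -0.2, -0.5]
width: 0.0343
```

Request:
{"method": "step_arm", "body": {
  "moves": [0.36,-0.31,0,0,-0.2,0.36,-0.31,0,0,-0.2,0.36,-0.31,0,0,-0.2,0.36,-0.31,0,0,-0.2,0.36,-0.31,0,0,-0.2]
}}

```text
clock: 25.8
position: [0.4617, 0.2019, 0.1653]
ee_rot: [-0.0, 0.705, 0.709, 0.0]
contact_force: [0.7, 0.3, 0.5]
width: 0.0514
```

Request:
{"method": "step_arm", "body": {
  "moves": [0.064,-0.052,0.1,0,-0.2,0.064,-0.052,0.1,0,-0.2,0.064,-0.052,0.1,0,-0.2,0.064,-0.052,0.1,0,-0.2]
}}

```text
clock: 26.2
position: [0.4393, 0.2319, 0.1151]
ee_rot: [0.001, 0.705, 0.709, 0.001]
contact_force: [0.7, -0.9, 0.0]
width: 0.0512
```

```bash
python3 lids.py
```

```text
t 26.2 p [0.4393 0.2319 0.1151] yawx 90.3 z [ 0.002 -0.    -1.   ] F [ 0.7 -0.9  0. ] w 0.0512
lid [0.4385 0.2326] 0.0264 go to z .0255 [ 0.0017 -0.0035  0.1799]
lid [0.4017 0.346 ] 0.0263 go to z .0255 [ 0.2288 -0.0761  0.1797]
```

Request:
{"method": "step_arm", "body": {
  "moves": [0.0015,-0.003,0.08,0,-0.2,0.0015,-0.003,0.14,0,-0.2,0.0015,-0.003,0.179,0,-0.2,0.0015,-0.003,0.179,0,-0.2,0.0015,-0.003,0.179,0,-0.2]
}}

```text
clock: 26.75
position: [0.4381, 0.2324, 0.0256]
ee_rot: [0.001, 0.706, 0.708, 0.001]
contact_force: [0.6, 0.5, -0.3]
width: 0.0512
```

Run:
```python
from h import *
info(); togo([.4385,.2326,.026],90)
```

```text
t 26.75 p [0.4381 0.2324 0.0256] yawx 90.2 z [ 0.002  0.    -1.   ] F [ 0.6  0.5 -0.3] w 0.0512
shift [ 0.0003  0.0008 -0.0008] twist 0.001
```

Request:
{"method": "step_arm", "body": {
  "moves": [0,0,-0.001,0,1,0,0,-0.001,0,1,0,0,-0.001,0,1,0,0,-0.001,0,1,0,0,-0.001,0,1]
}}

```text
clock: 27.25
position: [0.4375, 0.2331, 0.0268]
ee_rot: [0.001, 0.705, 0.709, 0.001]
contact_force: [0.1, -1.2, 5.5]
width: 0.0157
```

Request:
{"method": "step_arm", "body": {
  "moves": [0,0,0,0,1,0,0,-0.1,0,1,0,0,-0.2,0,1,0,0,-0.26,0,1,0,0,-0.26,0,1]
}}

```text
clock: 27.75
position: [0.4394, 0.2342, 0.1606]
ee_rot: [0.003, 0.705, 0.709, 0.005]
contact_force: [-0.4, 0.7, -0.4]
width: 0.0159
```

Request:
{"method": "step_arm", "body": {
  "moves": [-0.37,0.294,0,0,1,-0.37,0.294,0,0,1,-0.37,0.294,0,0,1,-0.37,0.294,0,0,1,-0.37,0.294,0,0,1]
}}

```text
clock: 28.25
position: [0.5853, 0.046, 0.1544]
ee_rot: [0.0, 0.706, 0.708, -0.0]
contact_force: [0.4, 0.3, 0.0]
width: 0.0158
```

Request:
{"method": "step_arm", "body": {
  "moves": [-0.185,0.147,0,0,1,-0.185,0.147,0,0,1,-0.185,0.147,0,0,1,-0.185,0.147,0.05,0,1,-0.185,0.147,0.1,0,1]
}}

```text
clock: 28.75
position: [0.6581, -0.0441, 0.1043]
ee_rot: [-0.0, 0.706, 0.708, 0.0]
contact_force: [-0.7, 1.1, -0.5]
width: 0.0157
```

Request:
{"method": "step_arm", "body": {
  "moves": [0,0,0,0,1,0,0,0,0,1,0,0,0,0,1]
}}

```text
clock: 29.05
position: [0.6587, -0.0433, 0.1065]
ee_rot: [0.001, 0.705, 0.709, 0.001]
contact_force: [1.0, -0.5, -0.0]
width: 0.016
```

Run:
```python
from h import *
c=cam("wrist"); info(); togo([.659,-.0447,.0645],90); cv2.imwrite("pics/w10.png",c[0])
```

```text
t 29.1 p [ 0.6589 -0.0433  0.1068] yawx 90.3 z [ 0.003 -0.    -1.   ] F [-0.1  0.2 -0.5] w 0.016
shift [-0.0027 -0.      0.0847] twist 0.0017
```

Request:
{"method": "step_arm", "body": {
  "moves": [-0.0027,0,0,0,1,-0.0027,0,0.03,0,1,-0.0027,0,0.055,0,1,-0.0027,0,0.055,0,1,-0.0027,0,0.055,0,1]
}}

```text
clock: 29.6
position: [0.6579, -0.0449, 0.0777]
ee_rot: [-0.0, 0.705, 0.709, -0.0]
contact_force: [-0.3, 0.8, -0.5]
width: 0.016
```

Run:
```python
from h import *
c=cam("wrist"); info(); togo([.659,-.0447,.0648],90); cv2.imwrite("pics/w10.png",c[0])
```

```text
t 29.65 p [ 0.6583 -0.045   0.0781] yawx 90.3 z [ 0.001 -0.    -1.   ] F [ 0.8 -0.6 -1.3] w 0.016
shift [0.0006 0.0013 0.0266] twist 0.0015
```

Request:
{"method": "step_arm", "body": {
  "moves": [0.0006,0.0013,0.01,0,1,0.0006,0.0013,0.02,0,1,0.0006,0.0013,0.0255,0,1,0.0006,0.0013,0.0255,0,1,0.0006,0.0013,0.0255,0,1]
}}

```text
clock: 30.15
position: [0.6587, -0.0446, 0.0649]
ee_rot: [-0.0, 0.705, 0.709, -0.0]
contact_force: [0.1, 0.2, -0.8]
width: 0.0157
```

Request:
{"method": "step_arm", "body": {
  "moves": [0,0,0,0,1,0,0,0,0,1]
}}

```text
clock: 30.35
position: [0.6587, -0.0446, 0.0649]
ee_rot: [-0.0, 0.705, 0.709, -0.0]
contact_force: [0.4, -0.0, -0.5]
width: 0.0161
```

Run:
```python
from h import *
c=cam("wrist"); info(); togo([.659,-.0447,.0648],90)
```

```text
t 30.4 p [ 0.6587 -0.0447  0.065 ] yawx 90.3 z [-0. -0. -1.] F [-1.  -0.2 -0.3] w 0.0157
shift [-0.0001  0.0006  0.0003] twist 0.0015
```

Request:
{"method": "step_arm", "body": {
  "moves": [0,0,0,0,0.2,0,0,0,0,0.2,0,0,-0.02,0,0.2,0,0,-0.1,0,0.2,0,0,-0.2,0,0.2]
}}

```text
clock: 30.9
position: [0.6572, -0.0444, 0.1644]
ee_rot: [-0.002, 0.705, 0.709, -0.002]
contact_force: [0.4, -0.2, -0.2]
width: 0.0343
```

Request:
{"method": "step_arm", "body": {
  "moves": [0.39,-0.257,-0.03,0,-0.2,0.39,-0.257,-0.03,0,-0.2,0.39,-0.257,-0.03,0,-0.2,0.39,-0.257,-0.03,0,-0.2,0.39,-0.257,-0.03,0,-0.2]
}}

```text
clock: 31.4
position: [0.5272, 0.152, 0.1813]
ee_rot: [-0.0, 0.705, 0.709, 0.001]
contact_force: [0.3, -0.6, 0.7]
width: 0.0512
```

Request:
{"method": "step_arm", "body": {
  "moves": [0.391,-0.257,0,0,-0.2,0.391,-0.257,0,0,-0.2,0.391,-0.257,0,0,-0.2,0.391,-0.257,0.05,0,-0.2,0.391,-0.257,0.1,0,-0.2]
}}

```text
clock: 31.9
position: [0.401, 0.3481, 0.134]
ee_rot: [0.001, 0.705, 0.709, 0.005]
contact_force: [1.3, 0.7, -0.4]
width: 0.0513
```

Request:
{"method": "step_arm", "body": {
  "moves": [0,0,0,0,-0.2,0,0,0,0,-0.2]
}}

```text
clock: 32.1
position: [0.3995, 0.3446, 0.1306]
ee_rot: [0.0, 0.705, 0.71, -0.0]
contact_force: [0.2, 0.0, 0.2]
width: 0.051
```

```bash
python3 lids.py
```

```text
t 32.1 p [0.3995 0.3446 0.1306] yawx 90.4 z [-0.    -0.001 -1.   ] F [0.2 0.  0.2] w 0.051
lid [0.4566 0.2769] 0.0285 go to z .0255 [-0.1357  0.1105  0.2119]
lid [0.3418 0.2761] 0.0286 go to z .0255 [-0.136  -0.1191  0.2115]
lid [0.4013 0.3471] 0.0265 go to z .0255 [0.0053 0.0007 0.2117]
```

Request:
{"method": "step_arm", "body": {
  "moves": [0.005,0.002,0.08,0,-0.2,0.005,0.002,0.16,0,-0.2,0.005,0.002,0.208,0,-0.2,0.005,0.002,0.208,0,-0.2,0.005,0.002,0.208,0,-0.2]
}}

```text
clock: 32.65
position: [0.403, 0.3465, 0.0277]
ee_rot: [0.0, 0.706, 0.708, 0.001]
contact_force: [1.0, -0.4, 0.8]
width: 0.0513
```

Request:
{"method": "step_arm", "body": {
  "moves": [0,0,0,0,-0.2,0,0,0,0,-0.2]
}}

```text
clock: 32.85
position: [0.4027, 0.3473, 0.0284]
ee_rot: [0.0, 0.706, 0.709, 0.002]
contact_force: [-0.5, 0.1, -0.8]
width: 0.0514
```

```bash
python3 - <<'E'
from h import *
info(); togo([.4013,.3471,.026],90)
E
python3 lids.py
```

```text
t 32.85 p [0.4027 0.3473 0.0284] yawx 90.2 z [ 0.003  0.002 -1.   ] F [-0.5  0.1 -0.8] w 0.0514
shift [-0.0003 -0.0027  0.0048] twist 0.0014
t 32.85 p [0.4027 0.3473 0.0284] yawx 90.2 z [ 0.003  0.002 -1.   ] F [-0.5  0.1 -0.8] w 0.0514
lid [0.4014 0.3473] 0.0264 go to z .0255 [ 0.0002 -0.0019  0.0053]
```

Request:
{"method": "step_arm", "body": {
  "moves": [0,-0.002,0.004,0,-0.2,0,-0.002,0.004,0,1,0,-0.002,0.004,0,1,0,-0.002,0.004,0,1,0,-0.002,0.004,0,1]
}}

```text
clock: 33.4
position: [0.4002, 0.3468, 0.0248]
ee_rot: [0.0, 0.705, 0.709, 0.0]
contact_force: [-1.3, 0.7, 4.0]
width: 0.0163
```

Request:
{"method": "step_arm", "body": {
  "moves": [0,0,0,0,1,0,0,0,0,1,0,0,-0.1,0,1,0,0,-0.2,0,1,0,0,-0.28,0,1]
}}

```text
clock: 33.9
position: [0.4004, 0.3468, 0.1664]
ee_rot: [0.0, 0.705, 0.709, 0.001]
contact_force: [0.9, 0.8, -0.5]
width: 0.016
```

Request:
{"method": "step_arm", "body": {
  "moves": [-0.39,0.181,0,0,1,-0.39,0.181,0,0,1,-0.39,0.181,0,0,1,-0.39,0.181,0,0,1,-0.39,0.181,0,0,1]
}}

```text
clock: 34.4
position: [0.4934, 0.1482, 0.1642]
ee_rot: [0.001, 0.707, 0.707, -0.0]
contact_force: [0.3, 0.9, -0.1]
width: 0.0158
```

Request:
{"method": "step_arm", "body": {
  "moves": [-0.394,0.181,0,0,1,-0.394,0.181,0,0,1,-0.394,0.181,0,0,1,-0.394,0.181,0.04,0,1,-0.394,0.181,0.08,0,1]
}}

```text
clock: 34.9
position: [0.5867, -0.0485, 0.1254]
ee_rot: [0.003, 0.706, 0.708, 0.001]
contact_force: [-0.1, 0.2, -0.2]
width: 0.0163
```

Request:
{"method": "step_arm", "body": {
  "moves": [0,0,0,0,1,0,0,0,0,1,0,0,0,0,1]
}}

```text
clock: 35.2
position: [0.5828, -0.0431, 0.1251]
ee_rot: [-0.0, 0.705, 0.709, 0.0]
contact_force: [-0.5, 0.2, -0.5]
width: 0.0158
```

Run:
```python
from h import *
c=cam("wrist"); info(); togo([.5822,-.0446,.077],90)
```

```text
t 35.25 p [ 0.583  -0.043   0.1255] yawx 90.4 z [ 0.001  0.    -1.   ] F [-0.4  0.3  0.1] w 0.0159
shift [-0.0032 -0.0018  0.0969] twist 0.002
```

Request:
{"method": "step_arm", "body": {
  "moves": [-0.0045,-0.0018,0,0,1,-0.0045,-0.0018,0.05,0,1,-0.0045,-0.0018,0.09,0,1,-0.0045,-0.0018,0.098,0,1,-0.0045,-0.0018,0.098,0,1]
}}

```text
clock: 35.75
position: [0.5818, -0.0462, 0.0756]
ee_rot: [-0.0, 0.705, 0.709, -0.0]
contact_force: [-0.1, -0.1, 0.1]
width: 0.0164
```

Request:
{"method": "step_arm", "body": {
  "moves": [0,0,0,0,1,0,0,0,0,1,0,0,0,0,1]
}}

```text
clock: 36.05
position: [0.5827, -0.0468, 0.0765]
ee_rot: [0.001, 0.705, 0.709, 0.0]
contact_force: [-0.2, -0.4, -0.1]
width: 0.0158
```

Run:
```python
from h import *
c=cam("wrist"); info(); togo([.5822,-.0452,.0632],90)
```

```text
t 36.1 p [ 0.5826 -0.0468  0.0764] yawx 90.3 z [ 0.001 -0.    -1.   ] F [ 0.9 -0.  -0.1] w 0.0157
shift [ 0.0032 -0.0009  0.0263] twist 0.0015
```

Request:
{"method": "step_arm", "body": {
  "moves": [0.0032,-0.0009,0,0,1,0.0032,-0.0009,0,0,1,0.0032,-0.0009,0.012,0,1,0.0032,-0.0009,0.02,0,1,0.0032,-0.0009,0.026,0,1]
}}

```text
clock: 36.6
position: [0.5813, -0.0451, 0.0626]
ee_rot: [-0.0, 0.705, 0.709, -0.0]
contact_force: [-5.6, 0.7, 22.6]
width: 0.0161
```

Request:
{"method": "step_arm", "body": {
  "moves": [0,0,0,0,1,0,0,0,0,1]
}}

```text
clock: 36.8
position: [0.5813, -0.0451, 0.0628]
ee_rot: [-0.0, 0.705, 0.709, -0.0]
contact_force: [-1.8, 0.4, 4.9]
width: 0.0164
```

Run:
```python
from h import *
c=cam("wrist"); info(); togo([.5822,-.0452,.0632],90)
```

```text
t 36.85 p [ 0.5813 -0.045   0.0628] yawx 90.3 z [-0.001  0.    -1.   ] F [-2.   0.6  4.5] w 0.0159
shift [-0.0003  0.0019 -0.0009] twist 0.0015
```

Request:
{"method": "step_arm", "body": {
  "moves": [0,0,-0.001,0,0.2,0,0,-0.001,0,0.2,0,0,-0.02,0,0.2,0,0,-0.1,0,0.2,0,0,-0.2,0,0.2]
}}

```text
clock: 37.35
position: [0.5802, -0.0449, 0.1618]
ee_rot: [-0.002, 0.705, 0.709, -0.002]
contact_force: [1.5, -0.0, -0.1]
width: 0.0343
```

Request:
{"method": "step_arm", "body": {
  "moves": [0.2,0.08,-0.12,0,-0.3,0.2,0.08,-0.12,0,-0.3,0.2,0.08,-0.12,0,-0.3,0.2,0.08,-0.12,0,-0.3,0.2,0.08,-0.12,0,-0.3]
}}

```text
clock: 37.85
position: [0.6209, 0.0551, 0.2226]
ee_rot: [0.0, 0.705, 0.709, -0.0]
contact_force: [-0.8, 0.6, 0.2]
width: 0.0559
```

Run:
```python
from ov import *
c=cam("wrist"); info()
overlay(c,[(.6197,.020),(.659,-.045),(.5822,-.0449)],.047,[.026],(190,150,390,310),4,"pics/o8.png")
f=c[0]
```

```text
t 37.9 p [0.6204 0.0545 0.222 ] yawx 90.3 z [-0.002 -0.001 -1.   ] F [-0.4 -0.2 -0.8] w 0.0553
```

View pics/o8.png

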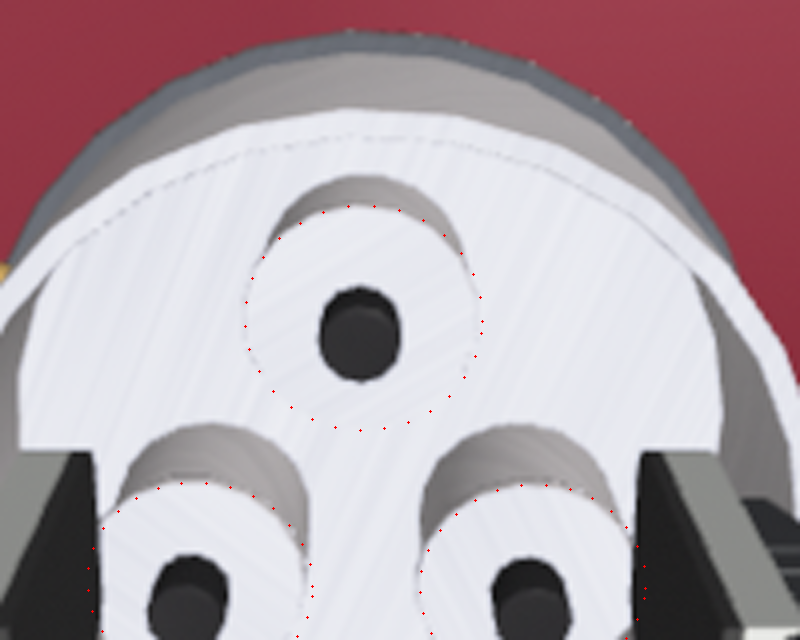

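All three lids sit level on their tins, with the disc edges on the predicted rings. Now the cover.

Request:
{"method": "step_arm", "body": {
  "moves": [-0.325,-0.15,-0.03,0,-0.3,-0.325,-0.15,-0.03,0,-0.3,-0.325,-0.15,-0.03,0,-0.3,-0.325,-0.15,-0.03,0,-0.3,-0.325,-0.15,-0.03,0,-0.3]
}}

```text
clock: 38.4
position: [0.5442, -0.1122, 0.2371]
ee_rot: [-0.0, 0.708, 0.707, -0.002]
contact_force: [-0.6, 0.7, -0.3]
width: 0.0554
```

Request:
{"method": "step_arm", "body": {
  "moves": [-0.325,-0.15,-0.03,0,-0.6,-0.325,-0.15,-0.03,0,-0.6,-0.325,-0.15,-0.03,0,-0.6,-0.325,-0.15,-0.03,0,-0.6,-0.325,-0.15,-0.03,0,-0.6]
}}

```text
clock: 38.9
position: [0.4709, -0.274, 0.252]
ee_rot: [-0.0, 0.707, 0.707, -0.001]
contact_force: [0.2, 0.9, -0.4]
width: 0.0681
```

```bash
cat > cover.py <<'E'
from pot import *
info(); c=cam("wrist"); s=manip.get_state(); cv2.imwrite("pics/w11.png",c[0])
x=np.array([.4625,-.346])
import sys
for _ in range(4): x,n,e=potfit(c,x,zr=.012,rr=.098,win=.03 if _==0 else .012)
print("cover",x.round(4),n,round(e,5)); 
for k in dark(c,200):
    (u,v),wh,a=cv2.minAreaRect(k)
    if max(wh)<100 and v<400: print("dark",(round(u),round(v)),wh,ray(c,u,v,.036).round(4))
togo([x[0],x[1],.10],90)
E
python3 cover.py
```

```text
t 38.9 p [ 0.4709 -0.274   0.252 ] yawx 90.0 z [-0.001 -0.001 -1.   ] F [ 0.2  0.9 -0.4] w 0.0681
cover [ 0.4534 -0.3058] 90 0.00098
dark (264, 212) (36.0, 32.0) [ 0.4531 -0.3051  0.036 ]
shift [-0.0681 -0.0361  0.3036] twist 0.0002
```

View pics/w11.png

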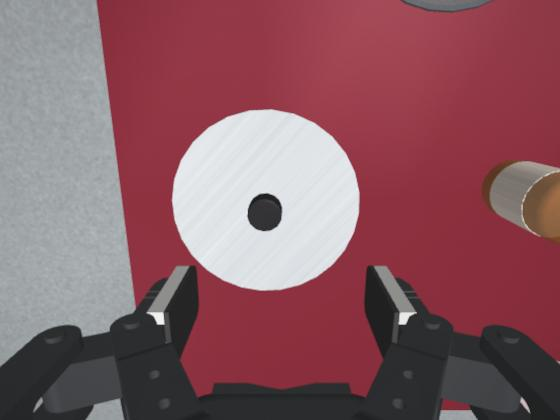

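The cover has been knocked about 4 cm, to (0.4533, −0.3056). Disc and knob agree, so I grasp it there.

Request:
{"method": "step_arm", "body": {
  "moves": [-0.067,-0.036,0.1,0,-0.6,-0.067,-0.036,0.2,0,-0.6,-0.067,-0.036,0.3,0,-0.6,-0.067,-0.036,0.3,0,-0.6,-0.067,-0.036,0.3,0,-0.6]
}}

```text
clock: 39.45
position: [0.4543, -0.3023, 0.1009]
ee_rot: [-0.003, 0.705, 0.709, 0.0]
contact_force: [-0.8, 0.4, 0.7]
width: 0.0683
```

```bash
sed -i 's/\.4625,-\.346/.4533,-.3056/; s/\.10\],90/.031],90/' cover.py; python3 cover.py
```

```text
t 39.45 p [ 0.4543 -0.3023  0.1009] yawx 90.3 z [-0.004  0.004 -1.   ] F [-0.8  0.4  0.7] w 0.0683
cover [ 0.4535 -0.3066] 88 0.00148
dark (282, 241) (66.0, 59.0) [ 0.4536 -0.3051  0.036 ]
shift [-0.0059 -0.0045  0.1439] twist 0.0018
```

Request:
{"method": "step_arm", "body": {
  "moves": [-0.005,-0.003,0.06,0,-0.6,-0.005,-0.003,0.11,0,-0.6,-0.005,-0.003,0.138,0,-0.6,-0.005,-0.003,0.138,0,-0.6,-0.005,-0.003,0.138,0,-0.6]
}}

```text
clock: 40.0
position: [0.4553, -0.3077, 0.0358]
ee_rot: [0.002, 0.705, 0.709, 0.0]
contact_force: [0.1, -1.2, 0.9]
width: 0.0685
```

```bash
python3 -c "
from h import *
info(); togo([.4535,-.3058,.031],90)"
```

```text
t 40.0 p [ 0.4553 -0.3077  0.0358] yawx 90.3 z [ 0.003 -0.003 -1.   ] F [ 0.1 -1.2  0.9] w 0.0685
shift [ 0.0038 -0.0035  0.0096] twist 0.0017
```

Request:
{"method": "step_arm", "body": {
  "moves": [0.003,-0.003,0.008,0,-0.6,0.003,-0.003,0.008,0,-0.6,0.003,-0.003,0.008,0,1,0.003,-0.003,0.008,0,1,0.003,-0.003,0.008,0,1],
  "force": 90
}}

```text
clock: 40.5
position: [0.453, -0.3057, 0.0306]
ee_rot: [0.001, 0.706, 0.709, 0.0]
contact_force: [0.8, 1.2, 4.7]
width: 0.0317
```

Request:
{"method": "step_arm", "body": {
  "moves": [0,0,0,0,1,0,0,0,0,1,0,0,0,0,1]
}}

```text
clock: 40.8
position: [0.453, -0.3057, 0.0306]
ee_rot: [0.001, 0.706, 0.709, 0.0]
contact_force: [0.2, 0.4, 5.8]
width: 0.0315
```

Request:
{"method": "step_arm", "body": {
  "moves": [0,0,-0.06,0,1,0,0,-0.12,0,1,0,0,-0.2,0,1,0,0,-0.28,0,1,0,0,-0.32,0,1]
}}

```text
clock: 41.3
position: [0.4525, -0.3058, 0.1922]
ee_rot: [0.002, 0.705, 0.709, 0.0]
contact_force: [1.0, -0.6, -5.2]
width: 0.0317
```

Request:
{"method": "step_arm", "body": {
  "moves": [0.08,0.048,0,0,1,0.16,0.096,0,0,1,0.24,0.144,0,0,1,0.32,0.192,0,0,1,0.4,0.238,0,0,1]
}}

```text
clock: 41.8
position: [0.5697, -0.1028, 0.1883]
ee_rot: [-0.001, 0.706, 0.709, -0.001]
contact_force: [1.3, -0.8, -5.0]
width: 0.0316
```

Request:
{"method": "step_arm", "body": {
  "moves": [0.06,0.036,0,0,1,0.11,0.066,0,0,1,0.15,0.09,0,0,1,0.166,0.098,0,0,1,0.166,0.098,0,0,1]
}}

```text
clock: 42.3
position: [0.618, -0.0205, 0.1883]
ee_rot: [-0.001, 0.705, 0.709, -0.001]
contact_force: [1.3, 0.5, -5.1]
width: 0.0316
```

```bash
python3 -c "
from h import *
c=cam('wrist'); info(); togo([.6207,-.0227,.108],90); cv2.imwrite('pics/w12.png',c[0])"
```

```text
t 42.35 p [ 0.6176 -0.0216  0.1885] yawx 90.3 z [-0.003 -0.001 -1.   ] F [-0.3 -0.8 -4.7] w 0.0317
shift [-0.002   0.0066  0.161 ] twist 0.0018
```

View pics/w12.png

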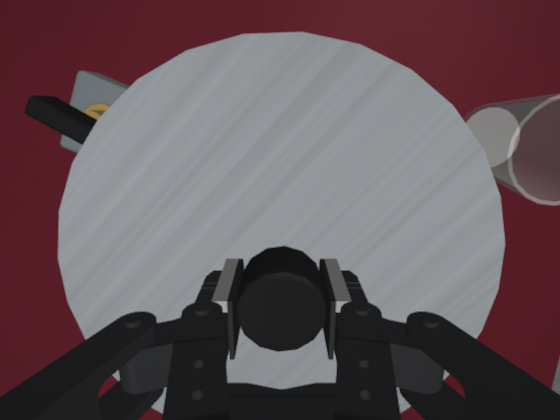

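Request:
{"method": "step_arm", "body": {
  "moves": [-0.002,0.006,0.05,0,1,-0.002,0.006,0.1,0,1,-0.002,0.006,0.15,0,1,-0.002,0.006,0.155,0,1,-0.002,0.006,0.155,0,1]
}}

```text
clock: 42.85
position: [0.6206, -0.0236, 0.1116]
ee_rot: [-0.001, 0.706, 0.708, -0.001]
contact_force: [0.9, 0.2, -4.6]
width: 0.0315
```

Request:
{"method": "step_arm", "body": {
  "moves": [0,0,0,0,1,0,0,0,0,1]
}}

```text
clock: 43.05
position: [0.6226, -0.0229, 0.1138]
ee_rot: [0.001, 0.706, 0.709, 0.001]
contact_force: [-0.3, 0.4, -5.2]
width: 0.0315
```

```bash
python3 -c "
from h import *
c=cam('wrist'); info(); togo([.6204,-.0226,.0992],90)"
```

```text
t 43.1 p [ 0.6225 -0.0228  0.1137] yawx 90.3 z [ 0.003 -0.001 -1.   ] F [ 0.1  0.  -4.8] w 0.0318
shift [ 0.0004 -0.0042  0.0289] twist 0.0015
```

Request:
{"method": "step_arm", "body": {
  "moves": [0,-0.004,0,0,1,0,-0.004,0.01,0,1,0,-0.004,0.018,0,1,0,-0.004,0.026,0,1,0,-0.004,0.0285,0,1]
}}

```text
clock: 43.6
position: [0.6194, -0.0223, 0.0986]
ee_rot: [-0.0, 0.705, 0.709, -0.0]
contact_force: [-5.4, 0.7, 8.4]
width: 0.0316
```

Request:
{"method": "step_arm", "body": {
  "moves": [0,0,0,0,1,0,0,0,0,1,0,0,0,0,1]
}}

```text
clock: 43.9
position: [0.6193, -0.0223, 0.0986]
ee_rot: [0.0, 0.705, 0.709, -0.0]
contact_force: [-4.1, 1.0, 4.9]
width: 0.0317
```

```bash
python3 -c "
from h import *
c=cam('wrist'); info(); togo([.6204,-.0226,.0988],90)"
```

```text
t 43.95 p [ 0.6193 -0.0223  0.0986] yawx 90.3 z [ 0. -0. -1.] F [-4.6  1.   5.2] w 0.0318
shift [-0.0006  0.0021 -0.0004] twist 0.0016
```

Request:
{"method": "step_arm", "body": {
  "moves": [0,0,0,0,-0.3,0,0,0,0,-0.3,0,0,0,0,-0.3,0,0,-0.06,0,-0.3,0,0,-0.12,0,-0.3]
}}

```text
clock: 44.45
position: [0.6192, -0.0224, 0.1573]
ee_rot: [-0.001, 0.705, 0.709, -0.001]
contact_force: [-0.0, 0.4, -0.6]
width: 0.0556
```

Request:
{"method": "step_arm", "body": {
  "moves": [0.22,-0.2,-0.15,-0.22,-0.3,0.22,-0.2,-0.15,-0.22,-0.3,0.22,-0.2,-0.15,-0.22,-0.3,0.22,-0.2,-0.15,-0.22,-0.3,0.22,-0.2,-0.15,-0.22,-0.3]
}}

```text
clock: 44.95
position: [0.5182, 0.0891, 0.2349]
ee_rot: [0.002, 0.42, 0.907, 0.001]
contact_force: [1.1, -0.0, 0.7]
width: 0.0555
```

```bash
cat > valve.py <<'E'
from pot import *
info(); c=cam("wrist"); cv2.imwrite("pics/w13.png",c[0])
x=np.array([.6207,-.0227])
for _ in range(3): x,n,e=potfit(c,x,zr=.080,rr=.098,win=.012)
print("cover",x.round(4),n,round(e,5))
u0=proj(c,[.481,.034,.078]); print("expect",u0.round())
for k in dark(c,60):
    (u,v),wh,a=cv2.minAreaRect(k)
    if np.hypot(u-u0[0],v-u0[1])<60:
        P=np.array([ray(c,*p,.078)[:2] for p in cv2.boxPoints(((u,v),wh,a))])
        e=P[1]-P[0] if np.linalg.norm(P[1]-P[0])>np.linalg.norm(P[2]-P[1]) else P[2]-P[1]
        print("bar",P.mean(0).round(4),"len",round(np.linalg.norm(e),4),"wid",round(min(np.linalg.norm(P[1]-P[0]),np.linalg.norm(P[2]-P[1])),4),"ang",np.degrees(np.arctan2(e[1],e[0])).round(1))
togo([.481,.034,.15],149.4)
E
python3 valve.py
```

```text
t 44.95 p [0.5182 0.0891 0.2349] yawx 130.3 z [ 0.004  0.001 -1.   ] F [ 1.1 -0.   0.7] w 0.0555
cover [ 0.6197 -0.0223] 27 0.00051
expect [203. 218.]
bar [0.483  0.0386] len 0.0619 wid 0.0177 ang -29.3
shift [-0.0333 -0.1283  0.1681] twist -0.1059
```

View pics/w13.png

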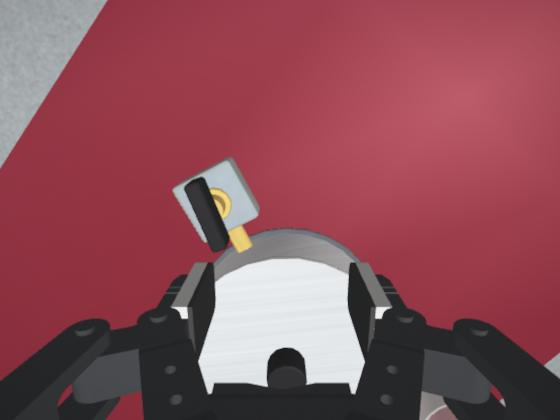

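Cover is seated on centre: fit (0.6197, −0.0223) at z = 0.080. The valve bar is near (0.4815, 0.0355), at about −30°. Approaching it.

Request:
{"method": "step_arm", "body": {
  "moves": [-0.032,-0.126,0.05,-0.106,-0.2,-0.032,-0.126,0.1,-0.106,-0.2,-0.032,-0.126,0.17,-0.106,-0.2,-0.032,-0.126,0.17,-0.106,-0.2,-0.032,-0.126,0.17,-0.106,-0.2]
}}

```text
clock: 45.5
position: [0.4815, 0.0342, 0.1479]
ee_rot: [-0.0, 0.269, 0.963, -0.0]
contact_force: [-0.4, 0.6, 0.5]
width: 0.0515
```

Request:
{"method": "step_arm", "body": {
  "moves": [0,0,0,0,-0.2,0,0,0,0,-0.2]
}}

```text
clock: 45.7
position: [0.4826, 0.0346, 0.1494]
ee_rot: [0.002, 0.268, 0.963, 0.0]
contact_force: [-0.3, 1.2, -0.7]
width: 0.051
```

```bash
sed -i 's/\[\.481,\.034,\.15\],149\.4/[.4815,.0355,.066],150/' valve.py; python3 valve.py
```

```text
t 45.7 p [0.4826 0.0346 0.1494] yawx 148.9 z [ 0.004 -0.    -1.   ] F [-0.3  1.2 -0.7] w 0.051
cover [ 0.6174 -0.0301] 21 0.00246
expect [280. 231.]
bar [0.4804 0.0356] len 0.0638 wid 0.0129 ang -29.2
shift [0.0027 0.0005 0.1664] twist -0.0058
```

Request:
{"method": "step_arm", "body": {
  "moves": [0.0035,0,0.06,-0.009,-0.2,0.0035,0,0.12,-0.009,-0.2,0.0035,0,0.165,-0.009,-0.2,0.0035,0,0.165,-0.009,-0.2,0.0035,0,0.165,-0.009,-0.2]
}}

```text
clock: 46.25
position: [0.4802, 0.0354, 0.066]
ee_rot: [0.0, 0.254, 0.967, 0.0]
contact_force: [-0.3, -0.4, 0.5]
width: 0.0514
```

```bash
python3 -c "
from h import *
c=cam('wrist'); info(); togo([.481,.0355,.066],150.6)"
```

```text
t 46.3 p [0.4808 0.0354 0.0666] yawx 150.6 z [ 0.003 -0.    -1.   ] F [ 0.7  0.3 -0.2] w 0.0512
shift [-0.0003  0.0005  0.0011] twist -0.0001
```

Request:
{"method": "step_arm", "body": {
  "moves": [0,0,0,0,1,0,0,0,0,1,0,0,0,0,1,0,0,0,0,1,0,0,0,0,1],
  "force": 60
}}

```text
clock: 46.8
position: [0.4812, 0.0358, 0.0677]
ee_rot: [0.002, 0.254, 0.967, 0.001]
contact_force: [-2.0, 2.7, 11.8]
width: 0.0127
```

Request:
{"method": "step_arm", "body": {
  "moves": [0,0,0,0.04,1,0,0,0,0.08,1,0,0,0,0.12,1,0,0,0,0.16,1,0,0,0,0.2,1]
}}

```text
clock: 47.3
position: [0.4823, 0.0369, 0.0678]
ee_rot: [0.002, 0.543, 0.84, 0.003]
contact_force: [1.6, 8.0, 9.5]
width: 0.0129
```

Request:
{"method": "step_arm", "body": {
  "moves": [0,0,0,0.04,1,0,0,0,0.08,1,0,0,0,0.12,1,0,0,0,0.16,1,0,0,0,0.2,1]
}}

```text
clock: 47.8
position: [0.4839, 0.0371, 0.0678]
ee_rot: [0.002, 0.776, 0.631, 0.005]
contact_force: [5.3, 9.3, 6.4]
width: 0.0128
```

```bash
python3 -c "
from h import *
info(); print(manip.get_state()['moment'],manip.get_state()['qpos'])"
```

```text
t 47.8 p [0.4839 0.0371 0.0678] yawx 78.2 z [ 0.01   0.003 -1.   ] F [5.3 9.3 6.4] w 0.0128
[ 0.87142651 -0.26020405  0.14752767] [-0.06964885  0.31281936  1.95872789  0.0046677   0.86038714  0.13301833]
```

Request:
{"method": "step_arm", "body": {
  "moves": [0,0,0,0.04,1,0,0,0,0.08,1,0,0,0,0.12,1,0,0,0,0.16,1,0,0,0,0.2,1]
}}

```text
clock: 48.3
position: [0.4852, 0.0364, 0.0678]
ee_rot: [0.001, 0.933, 0.36, 0.006]
contact_force: [7.9, 5.8, 3.9]
width: 0.013
```

```bash
python3 -c "
from h import *
info(); print(manip.get_state()['moment'])"
```

```text
t 48.3 p [0.4852 0.0364 0.0678] yawx 42.2 z [ 0.012  0.002 -1.   ] F [7.9 5.8 3.9] w 0.013
[ 0.63446786 -0.39670201  0.1678408 ]
```

Turned 108° so far. I go on in smaller steps, watching for the stop.

Request:
{"method": "step_arm", "body": {
  "moves": [0,0,0,0.03,1,0,0,0,0.06,1,0,0,0,0.09,1,0,0,0,0.11,1,0,0,0,0.11,1]
}}

```text
clock: 48.8
position: [0.4857, 0.0357, 0.0678]
ee_rot: [0.001, 0.981, 0.196, 0.006]
contact_force: [8.7, 2.7, 3.3]
width: 0.0128
```

```bash
python3 -c "
from h import *
info(); print(manip.get_state()['moment'])"
```

```text
t 48.8 p [0.4857 0.0357 0.0678] yawx 22.7 z [ 0.013  0.001 -1.   ] F [8.7 2.7 3.3] w 0.0128
[ 0.48015534 -0.39615201 -0.08305231]
```

Request:
{"method": "step_arm", "body": {
  "moves": [0,0,0,0.03,1,0,0,0,0.06,1,0,0,0,0.08,1,0,0,0,0.1,1]
}}

```text
clock: 49.2
position: [0.4859, 0.035, 0.0678]
ee_rot: [0.001, 0.999, 0.04, 0.007]
contact_force: [9.5, -0.2, 2.0]
width: 0.0126
```

```bash
python3 -c "
from h import *
info(); print(manip.get_state()['moment'])"
```

```text
t 49.2 p [0.4859 0.035  0.0678] yawx 4.6 z [ 0.013 -0.001 -1.   ] F [ 9.5 -0.2  2. ] w 0.0126
[ 0.13725894 -0.47764406  0.08381963]
```

Request:
{"method": "step_arm", "body": {
  "moves": [0,0,0,0.03,1,0,0,0,0.06,1,0,0,0,0.08,1,0,0,0,0.08,1]
}}

```text
clock: 49.6
position: [0.4859, 0.0343, 0.068]
ee_rot: [0.0, 0.996, -0.084, 0.007]
contact_force: [7.4, -2.4, 4.5]
width: 0.0128
```

```bash
python3 -c "
from h import *
info(); print(manip.get_state()['moment'])"
```

```text
t 49.6 p [0.4859 0.0343 0.068 ] yawx -9.7 z [ 0.014 -0.002 -1.   ] F [ 7.4 -2.4  4.5] w 0.0128
[-0.17867709 -0.57604004 -0.09183174]
```

Request:
{"method": "step_arm", "body": {
  "moves": [0,0,0,0.02,1,0,0,0,0.04,1,0,0,0,0.06,1,0,0,0,0.06,1]
}}

```text
clock: 50.0
position: [0.4869, 0.0339, 0.0684]
ee_rot: [0.0, 0.985, -0.175, 0.008]
contact_force: [7.7, -2.1, 3.9]
width: 0.0131
```

```bash
python3 -c "
from h import *
info(); print(manip.get_state()['moment'])"
```

```text
t 50.0 p [0.4869 0.0339 0.0684] yawx -20.1 z [ 0.016 -0.004 -1.   ] F [ 7.7 -2.1  3.9] w 0.0131
[-0.26821622 -1.35719074  1.26793509]
```

The moment jumped to 1.27 N·m, so the valve is at its stop. Releasing and checking the bar angle from above.

Request:
{"method": "step_arm", "body": {
  "moves": [0,0,0,0,-0.1,0,0,0,0,-0.1,0,0,0,0,-0.1,0,0,-0.06,0,-0.1,0,0,-0.14,0,-0.1]
}}

```text
clock: 50.5
position: [0.4766, 0.0355, 0.1338]
ee_rot: [0.0, 0.984, -0.177, -0.004]
contact_force: [-0.2, -0.3, 0.5]
width: 0.0466
```

Request:
{"method": "step_arm", "body": {
  "moves": [0,0,-0.05,0,-0.1,0,0,-0.05,0,-0.1,0,0,-0.05,0,-0.1]
}}

```text
clock: 50.8
position: [0.4787, 0.0354, 0.1601]
ee_rot: [0.0, 0.984, -0.177, -0.0]
contact_force: [-0.4, 0.3, -0.1]
width: 0.0468
```

```bash
python3 valve.py
python3 - <<'E'
from h import *
c=cam("wrist"); 
# valve block edges for its yaw
hsv=cv2.cvtColor(c[0],cv2.COLOR_BGR2HSV); print(hsv[200:260:20,200:360:20].tolist() if 0 else "")
E
```

```text
t 50.8 p [0.4787 0.0354 0.1601] yawx -20.4 z [-0.001  0.    -1.   ] F [-0.4  0.3 -0.1] w 0.0468
cover [ 0.6199 -0.0236] 33 0.00038
expect [281. 222.]
bar [0.4854 0.0333] len 0.0632 wid 0.013 ang 166.3
shift [ 0.0067 -0.0026  0.1865] twist -0.9468
```

View pics/w13.png

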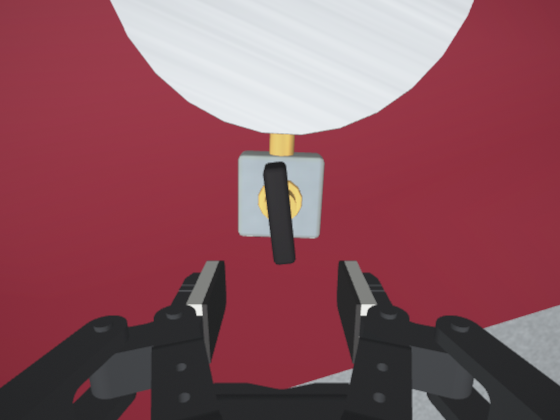

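```bash
python3 -c "
from h import *
info(); print(job.sign_off())"
```

```text
t 50.9 p [0.478  0.0354 0.1589] yawx -20.4 z [-0.003  0.    -1.   ] F [-0.9 -0.2 -0. ] w 0.047
the job is handed in; nothing more can be done
None
```

The job is done and handed in at 50.9 s; no verdict was reported. All three tins stand lidded in the pot, the big cover is on and the vent valve is closed.

**Tins and lids:** before covering, the wrist view showed all three lids level, with the disc edges on the predicted rings. I could not see inside the pot after the cover went on.

**Cover:** it had been knocked about 4 cm, so I measured it again before grasping. It came down at the expected seated height, and the last rim fit puts it 1–2 mm off the pot centre. One earlier fit read 8 mm off, with only part of the rim in view and a poor residual, so I disregarded it.

**Valve:** the moment rose to about 1.3 N·m at the stop. The bar turned about 165° and rests about 8° off the block's axis. That gives about 3.0 rad if the open position lies along that axis, which I assumed. From the measured turn alone, at least 2.87 rad is certain.

The arm kept clear of the beaker and bottle throughout, though I did not measure their positions at the end. The gripper was clear of everything when I handed in.

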